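Pack the transformer gap in an amplifier chassis

TASK

Pack the transformer tight in the amplifier chassis: stand fibre shims from the rack upright in the gap between the end bracket and the transformer until the space left is narrow enough for the yellow wedge to jam in it. Then push the wedge in, upright and point down, until you feel it bind firmly before it reaches the chassis floor, and finish still holding it pressed in so that the stack stays clamped. Leave unused shims standing in the rack and do not disturb the other things on the bench.

Things in the scene. Friction and masses are not known exactly. Their poses are not given: they have to be found in the camera images.
- bracket_face (a point): point on the aluminium end bracket's gap face: middle of its width, at chassis floor level (12 mm above the bench). The bracket is fixed, 70 mm wide (x), its gap face 48 mm tall with a central 20 mm wide spine up to 84 mm that backs the shims' tabs; the gap runs along this frame's +y from the bracket to the transformer, x along its width, z up. Chassis walls at x = +-80 mm, 38 mm above its floor
- transformer_face (a point): point on the transformer's gap face: middle of its width, at chassis floor level; axes parallel to bracket_face's. Core fixed, 70 mm wide, 48 mm tall at the gap, with a blue winding hump to 64 mm starting 25 mm behind the face. The gap (y of this point seen from bracket_face) is 17 to 28 mm and differs each time: it takes one or two shims, then the wedge
- transformer: the transformer, dark steel core with blue winding, bolted down; origin and axes as transformer_face
- bracket: the aluminium end bracket, fixed in the chassis; origin and axes as bracket_face
- shim_a_mid (a point): centre of a shim, 46 mm above its foot, mid-width, mid-thickness; one of three alike; own x along its width, own y through its thickness, z up. Best pinched across the tab's 26 mm width, about 70 mm above the foot
- shim_b_mid (a point): centre of a shim, 46 mm above its foot, mid-width, mid-thickness; one of three alike; own x along its width, own y through its thickness, z up. Best pinched across the tab's 26 mm width, about 70 mm above the foot
- shim_c_mid (a point): centre of a shim, 46 mm above its foot, mid-width, mid-thickness; one of three alike; own x along its width, own y through its thickness, z up. Best pinched across the tab's 26 mm width, about 70 mm above the foot
- shim_a: reddish-brown flat fibre shim standing in a rack slot. Plate 50 mm wide (own x), 8 mm thick (own y), 48 mm tall; above it a finger tab 26 mm wide, 8 mm thick, straight-sided from 48 to 79 mm, round top at 92 mm above the foot. 35 g. Origin: centre of its foot
- shim_b: reddish-brown flat fibre shim standing in a rack slot. Plate 50 mm wide (own x), 8 mm thick (own y), 48 mm tall; above it a finger tab 26 mm wide, 8 mm thick, straight-sided from 48 to 79 mm, round top at 92 mm above the foot. 35 g. Origin: centre of its foot
- shim_c: reddish-brown flat fibre shim standing in a rack slot. Plate 50 mm wide (own x), 8 mm thick (own y), 48 mm tall; above it a finger tab 26 mm wide, 8 mm thick, straight-sided from 48 to 79 mm, round top at 92 mm above the foot. 35 g. Origin: centre of its foot
- wedge_mid (a point): point on the wedge's flat black face, mid-width, 50 mm above the tip; axes as the wedge's. Pinch its tab across the 26 mm width, about 84 mm above the tip, at own y = 9 mm. It works with the black face against upright shims and the slope against the gap's bare opposite edge; a remaining space of about 4.5 to 14 mm lets it jam, a wider one lets it drop to the floor
- wedge: yellow wedge hanging point-down in the rack's end slot, tip 12 mm above the bench, 60 g. Blade 50 mm wide (own x); flat upright black face at own y = 0 facing -y, slope facing +y: 3 mm thick at the tip, 1 mm more per 4 mm of height, 18 mm at 60 mm. Tab above: 26 mm wide, 18 mm thick, straight-sided 63 to 94 mm above the tip, round top at 107 mm. Origin: tip, on the flat face
- rack: fixed wooden rack 90 x 160 x 42 mm with four slots (three shims 34 mm apart, then the wedge 36 mm further towards own -y); shims stand on its inner floor 6 mm above the bench. Origin: centre of the underside, slots run along own x
- mug: blue mug, 95 mm tall, leave alone
- can: brass-coloured can, 110 mm tall, leave alone
- spool: aluminium spool, 42 mm tall, leave alone
- pliers: pliers with blue handles lying flat, leave alone
- screwdriver: screwdriver lying flat, leave alone
- jar: white jar, 60 mm tall, leave alone
There are look-alikes about, which are no part of the job. Of the things like the wedge, leave any that is pink; of the rest the larger one is meant.

How it is judged (in metres and radians):
On the way:
1. a first shim stands let go in the gap (((x of shim_a_mid in the frame of bracket_face between -0.015 and 0.015 m and y of shim_a_mid in the frame of bracket_face between 0 and 0.03 m and z of shim_a_mid in the frame of bracket_face between 0.041 and 0.051 m and angle between shim_a_mid's own z axis and vertical below 0.2 rad and contact force between the fingers and shim_a below 0.1 N) or (x of shim_b_mid in the frame of bracket_face between -0.015 and 0.015 m and y of shim_b_mid in the frame of bracket_face between 0 and 0.03 m and z of shim_b_mid in the frame of bracket_face between 0.041 and 0.051 m and angle between shim_b_mid's own z axis and vertical below 0.2 rad and contact force between the fingers and shim_b below 0.1 N) or (x of shim_c_mid in the frame of bracket_face between -0.015 and 0.015 m and y of shim_c_mid in the frame of bracket_face between 0 and 0.03 m and z of shim_c_mid in the frame of bracket_face between 0.041 and 0.051 m and angle between shim_c_mid's own z axis and vertical below 0.2 rad and contact force between the fingers and shim_c below 0.1 N))), for 0.2 s.
At the end, for the whole second after the job is handed in: Each shim upright in the gap (at least one) or in the rack; wedge upright (0.15 rad), within 15 mm of mid-gap, tip 2 mm or more off the floor and 3 mm or more below the rim; over 2 N on transformer, bracket and between wedge and a shim; arm off bracket and transformer; fingers on the wedge (((x of shim_a_mid in the frame of bracket_face between -0.015 and 0.015 m and y of shim_a_mid in the frame of bracket_face between 0 and 0.03 m and z of shim_a_mid in the frame of bracket_face between 0.041 and 0.051 m and angle between shim_a_mid's own z axis and vertical below 0.2 rad) or (x of shim_b_mid in the frame of bracket_face between -0.015 and 0.015 m and y of shim_b_mid in the frame of bracket_face between 0 and 0.03 m and z of shim_b_mid in the frame of bracket_face between 0.041 and 0.051 m and angle between shim_b_mid's own z axis and vertical below 0.2 rad) or (x of shim_c_mid in the frame of bracket_face between -0.015 and 0.015 m and y of shim_c_mid in the frame of bracket_face between 0 and 0.03 m and z of shim_c_mid in the frame of bracket_face between 0.041 and 0.051 m and angle between shim_c_mid's own z axis and vertical below 0.2 rad)) and ((x of shim_a_mid in the frame of bracket_face between -0.015 and 0.015 m and y of shim_a_mid in the frame of bracket_face between 0 and 0.03 m and z of shim_a_mid in the frame of bracket_face between 0.041 and 0.051 m and angle between shim_a_mid's own z axis and vertical below 0.2 rad) or (x of shim_a_mid in the frame of rack between -0.03 and 0.03 m and y of shim_a_mid in the frame of rack between -0.08 and 0.08 m and z of shim_a_mid in the frame of rack between 0.045 and 0.06 m and angle between shim_a_mid's own z axis and vertical below 0.2 rad)) and ((x of shim_b_mid in the frame of bracket_face between -0.015 and 0.015 m and y of shim_b_mid in the frame of bracket_face between 0 and 0.03 m and z of shim_b_mid in the frame of bracket_face between 0.041 and 0.051 m and angle between shim_b_mid's own z axis and vertical below 0.2 rad) or (x of shim_b_mid in the frame of rack between -0.03 and 0.03 m and y of shim_b_mid in the frame of rack between -0.08 and 0.08 m and z of shim_b_mid in the frame of rack between 0.045 and 0.06 m and angle between shim_b_mid's own z axis and vertical below 0.2 rad)) and ((x of shim_c_mid in the frame of bracket_face between -0.015 and 0.015 m and y of shim_c_mid in the frame of bracket_face between 0 and 0.03 m and z of shim_c_mid in the frame of bracket_face between 0.041 and 0.051 m and angle between shim_c_mid's own z axis and vertical below 0.2 rad) or (x of shim_c_mid in the frame of rack between -0.03 and 0.03 m and y of shim_c_mid in the frame of rack between -0.08 and 0.08 m and z of shim_c_mid in the frame of rack between 0.045 and 0.06 m and angle between shim_c_mid's own z axis and vertical below 0.2 rad)) and x of wedge_mid in the frame of bracket_face between -0.015 and 0.015 m and y of wedge_mid in the frame of bracket_face between 0 and 0.03 m and z of wedge_mid in the frame of bracket_face between 0.052 and 0.095 m and angle between wedge_mid's own z axis and vertical below 0.15 rad and contact force between each of transformer, bracket and anything else above 2 N and (contact force between wedge and shim_a above 2 N or contact force between wedge and shim_b above 2 N or contact force between wedge and shim_c above 2 N) and contact force between the fingers and wedge above 1 N and contact force between the arm and transformer below 0.5 N and contact force between the arm and bracket below 0.5 N); the arm keeps its last pose, push and grip.
It fails at once if another thing on the bench (mug, can, spool, pliers, screwdriver, jar) is moved by more than 30 mm (distance of any of mug, can, spool, pliers, screwdriver, jar from where it was at the start of the episode above 0.03 m).
It also fails if it takes over 72 s, if anything falls off the work surface, if the arm or the gripper's body presses on something with over 40 N, if the wrist force passes 120 N, or if a joint passes its speed limit or range.

ROBOT

A 6-joint arm with a two-finger parallel gripper is mounted at the origin on the work surface. World frame = base frame: x ahead of the robot, y to its left, z up, the work surface at z = 0. Lengths are in mm, angles in degrees, forces in N, time in s.
With the tool pointing down it reaches from about 300 to 850 mm from the base axis. Payload 4.2 kg.
Tool frame: the origin (TCP) lies midway between the tips of the shut fingers; the grasp point (between the pads) lies 19 mm behind it; z points along the fingers, x is the direction in which the jaws open and shut, and the axes are right-handed (so a half turn about z gives the same grasp; the last joint's range is limited). The gripper opens to 91 mm and grips with 3 to 60 N. Pads are 32 mm wide; open, the fingers measure 118 mm over their backs; the gripper's body (76 mm by 178 mm) begins 60 mm behind the grasp point.
Start: joints at [62.223, 18.312, 89.639, -0, 72.044, -1.146], TCP at [257.745, 514.014, 213.976] pointing down, gripper open.
Joint ranges: [-177.97, 177.97], [-48.28, 115.42], [12.27, 149.76], [-77.06, 257.06], [2.81, 150.46], [-146.56, 146.56]. Speed limits (degrees/s): [147.25, 147.25, 180, 180, 180, 180].

INTERFACE

Orientations are given as [roll, pitch, yaw] about the fixed x, y, z axes, in that order (R = Rz(yaw) Ry(pitch) Rx(roll)).
In Python, from workcell import monitor, vision, job, models gives the robot as it stands.
- The arm moves only by the shell command python3 -m creep 'ROWS' [FORCE]. ROWS is text: rows parted by semicolons, each of 7 numbers parted by spaces: the shift along the world's x, y, z in cm, then the turn, a rotation vector about the world's x, y, z in rad, then the gripper's target within -1 to 1 (shut at 1, half-way at 0, fully open at -1). In form: tx ty tz ax ay az hand; .... A call has 1 to 12 rows; each row shifts and turns the pose as measured when the row begins; what a row does not reach is not made up. A row lasts 1/12 s, in which the tool goes at most 41.7 mm and 7.16 degrees, less where a joint would pass 70% of its speed; a pose out of reach is approached as far as the arm can. A call is refused whole if a number of a shift passes 4.17 or a number of a turn 0.125, either way. A call with a gripper value outside its range is refused whole. The fingers move at their own pace and stop on an object; FORCE is the grip in N (left out, the last holds). Time passes only in rows, so rows that do not move let the fingers close. It gives the time, the measured TCP pose, the force and the opening at its end, in the units of the state.
- monitor.state(): the state, without advancing time (a new reading comes with each control period).
- vision.grab_frame(name): name is "scene" or "top" or "wrist"; returns a dict with "img" (384x512x3 uint8, red, green, blue), "mtx" (3x3 intrinsics, pixels), "view" (4x4, takes a point from world to camera coordinates). Camera axes: x right, y down, z forward; pixel columns grow to the right and rows downward; lengths in mm; the calibration is good to about 2 mm. The wrist camera is an equidistant fisheye: a pixel r from the principal point sees the ray r / f radians off the axis. A picture is of the moment at which its call begins. There is no depth.
- job.job_done(): hands the job in, once; it reports no verdict.
Trained networks look in the newest picture that a camera, given by its name, has taken for a name from the list of things; names that differ only in an ending like _2 or _b are one class to them, and where a whole thing is asked for, a point or a joint stands for the part that bears it (a point fixed in the world has none). Each returns a list of dicts, best first, with "confidence" (0 to 1); they miss things now and then, are a little off and sometimes report something else, mostly with a low value. They report only what shows in the picture. A call takes as long as a camera call. They do not tell look-alikes from the thing itself.
- models.search_frame(camera, query): "rect" ([left, top, right, bottom] in pixels, round what is visible of it).
- models.mark_of(camera, query): "at" ([column, row] in pixels: a listed point, or the origin of a listed thing).
The state is a dict: "time_s": time; "qpos": joint angles; "qvel": joint speeds; "effort": joint torques, N m; "ee_pos": TCP position; "ee_rot": TCP orientation; "force": force on the tool from outside, world axes, zero at the start; "torque": the same for the moment, N m; "gripper_width": finger opening in mm.
Only numpy, scipy, OpenCV 4.12 (cv2) and the standard library are available. Lean on these libraries where they do the work, as an engineer would, in place of code of your own. Each camera call takes 0.05 s, during which the arm holds its last target.

## Working session

There is one attempt and no reset: what is moved stays moved. The work goes in short steps, Python scripts to look and compute and a shell command to move; the robot and the scene stay as the last step left them, time stands still between calls to the robot, and variables do not carry over. Pictures are saved under pics/ and viewed, and the job is handed in when it is done.

```bash
mkdir -p pics; ls
cat > h.py <<'E'
import numpy as np,cv2
from workcell import monitor,vision,job,models
def save(cam,name,crop=None,scale=1):
    f=vision.grab_frame(cam); im=f["img"][:,:,::-1]
    if crop: l,t,r,b=crop; im=im[t:b,l:r]
    if scale!=1: im=cv2.resize(im,None,fx=scale,fy=scale,interpolation=cv2.INTER_CUBIC)
    cv2.imwrite("pics/"+name,im); return f
def proj(f,p,fish=False):
    V=np.array(f["view"]);K=np.array(f["mtx"])
    c=V[:3,:3]@np.asarray(p,float)+V[:3,3]
    if fish:
        r=np.hypot(c[0],c[1]);th=np.arctan2(r,c[2]);s=th/max(r,1e-9)
        return np.array([K[0,0]*c[0]*s+K[0,2],K[1,1]*c[1]*s+K[1,2]])
    q=K@c; return q[:2]/q[2]
def atz(f,uv,z,fish=False):
    V=np.array(f["view"]);K=np.array(f["mtx"])
    x=(uv[0]-K[0,2])/K[0,0];y=(uv[1]-K[1,2])/K[1,1]
    if fish:
        r=np.hypot(x,y); d=np.array([x/r*np.sin(r),y/r*np.sin(r),np.cos(r)])
    else: d=np.array([x,y,1.])
    R=V[:3,:3];o=-R.T@V[:3,3];w=R.T@d
    return o+w*(z-o[2])/w[2]
E
python3 - <<'E'
from h import *
for c in ["scene","top","wrist"]:
    f=save(c,c+"0.png"); V=np.array(f["view"]);print(c,np.round(-V[:3,:3].T@V[:3,3]),np.round(V[:3,:3],2).tolist(),f["mtx"])
print(monitor.state())
E
```

```text
pics
scene [1221.  465.  726.] [[-0.53, 0.85, -0.0], [0.55, 0.34, -0.76], [-0.64, -0.41, -0.65]] [[383.22107301   0.         251.87177603]
 [  0.         383.22107301 191.86749794]
 [  0.           0.           1.        ]]
top [ 452.   42. 1168.] [[0.01, -1.0, -0.01], [-0.99, -0.01, -0.1], [0.1, 0.01, -1.0]] [[401.35635423   0.         256.95449595]
 [  0.         401.35635423 196.54970647]
 [  0.           0.           1.        ]]
wrist [199. 544. 384.] [[0.45, 0.89, -0.0], [0.87, -0.43, 0.24], [0.21, -0.11, -0.97]] [[297.31863964   0.         261.10764283]
 [  0.         297.31863964 192.89949813]
 [  0.           0.           1.        ]]
{'time_s': 0.15, 'qpos': array([ 6.22241037e+01,  1.83406723e+01,  8.96896809e+01,  6.63277717e-05,
        7.20427040e+01, -1.14862993e+00]), 'qvel': array([-0.00826054, -0.13957305, -0.22460059,  0.09271973, -0.07114539,
       -0.03437893]), 'effort': array([ 9.67788947e-05, -4.12771332e+01, -2.32154256e+01,  7.28223799e-02,
        4.34230326e-02, -9.43983537e-05]), 'ee_pos': array([257.5565078 , 513.67605049, 213.34355825]), 'ee_rot': array([-1.79998472e+02,  7.30412204e-02,  6.33727141e+01]), 'force': array([-0.85450046, -0.24981258,  0.51926483]), 'torque': array([-0.08173563, -0.0322276 , -0.00058207]), 'gripper_width': 91.01584472812844}
```

View pics/scene0.png

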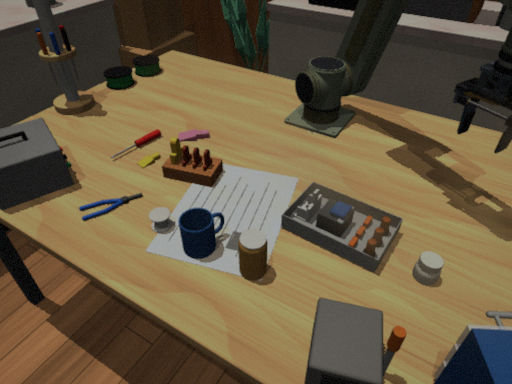

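View pics/top0.png

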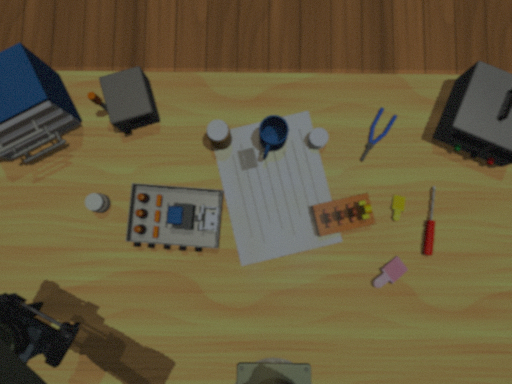

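View pics/wrist0.png

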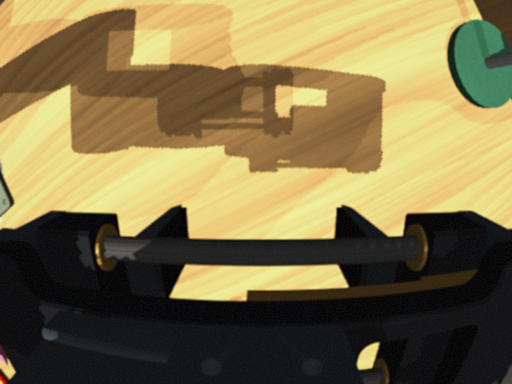

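Run:
```python
from h import *
F={c:vision.grab_frame(c) for c in["scene","top","wrist"]}
for c in F:
    for q in ["bracket_face","transformer_face","shim_a_mid","shim_a","wedge_mid","wedge","rack"]:
        print(c,q,[(np.round(d["at"],1).tolist(),round(d["confidence"],2)) for d in models.mark_of(c,q)][:6])
```

```text
scene bracket_face [([314.9, 214.5], 0.91), ([194.8, 175.6], 0.36)]
scene transformer_face [([316.8, 215.5], 0.82)]
scene shim_a_mid [([210.0, 163.0], 0.53)]
scene shim_a [([196.9, 173.1], 0.6), ([185.2, 171.8], 0.5), ([208.9, 173.7], 0.41)]
scene wedge_mid [([189.9, 139.3], 0.81), ([152.6, 162.9], 0.69), ([425.0, 278.7], 0.64), ([176.2, 150.7], 0.52)]
scene wedge [([192.9, 175.6], 0.72), ([174.3, 166.8], 0.64), ([181.0, 134.7], 0.64), ([140.3, 162.9], 0.55)]
scene rack [([192.3, 175.0], 0.8)]
top bracket_face [([202.8, 215.2], 0.63), ([360.3, 208.7], 0.26), ([100.0, 202.1], 0.25), ([195.0, 218.2], 0.15)]
top transformer_face [([194.0, 218.4], 0.72)]
top shim_a_mid [([327.5, 216.8], 0.48)]
top shim_a [([333.9, 215.5], 0.67), ([324.5, 221.5], 0.64), ([349.0, 212.8], 0.4)]
top wedge_mid [([387.6, 274.3], 0.83), ([395.4, 211.3], 0.57), ([365.4, 208.7], 0.49)]
top wedge [([399.0, 256.0], 0.66), ([401.8, 196.8], 0.61), ([359.8, 208.6], 0.5), ([195.9, 219.7], 0.27), ([314.9, 141.7], 0.19)]
top rack [([339.0, 214.7], 0.88)]
wrist bracket_face []
wrist transformer_face []
wrist shim_a_mid []
wrist shim_a []
wrist wedge_mid []
wrist wedge [([1.4, 355.9], 0.52)]
wrist rack []
```

Run:
```python
from h import *
f=save("top","t1.png",(120,175,232,260),7)
for n,uv,z in [("br",(202.8,215.2),12),("tr",(194,218.4),12),("rack",(339,214.7),0),("rTL",(313,207),42),("rTR",(371,195),42),("rBL",(319,236),42),("rBR",(375,225),42),("shimtop1",(327,221),98),("wedge",(366,208),110)]:
    print(n,np.round(atz(f,uv,z),1))
f2=save("scene","s1.png",(270,170,420,275),5)
for n,uv,z in [("br",(314.9,214.5),12),("tr",(316.8,215.5),12),("rack",(192.3,175),0)]: print(n,np.round(atz(f2,uv,z),1))
save("top","t2.png",(300,180,410,250),7)
save("scene","s2.png",(130,120,240,200),7)
```

```text
br [511.8 207.4  12. ]
tr [502.2 232.6  12. ]
rack [ 519.  -187.2    0. ]
rTL [ 537.3 -106.2   42. ]
rTR [ 573.3 -269.3   42. ]
rBL [ 456.4 -122.9   42. ]
rBR [ 489.1 -279.2   42. ]
shimtop1 [ 496.2 -136.    98. ]
wedge [ 531.3 -236.9  110. ]
br [501.6 211.3  12. ]
tr [502.4 217.3  12. ]
rack [ 528.1 -188.5    0. ]
```

View pics/t1.png

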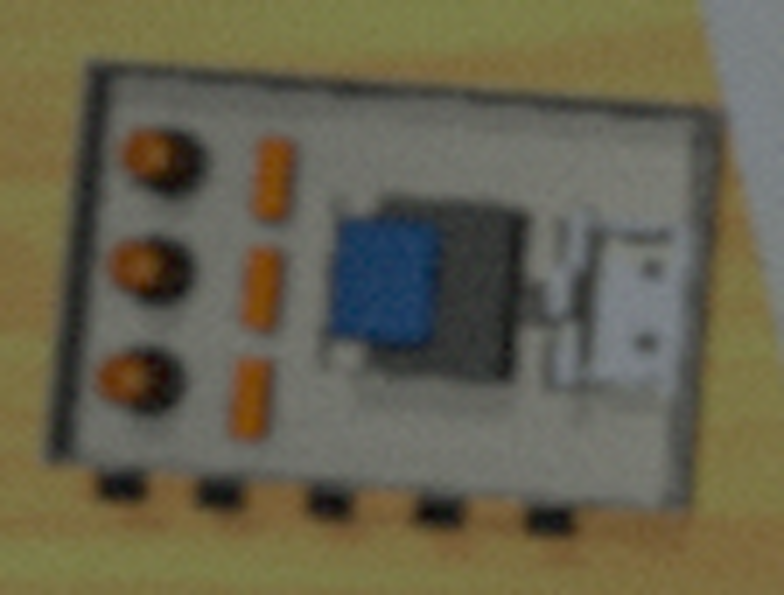

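View pics/t2.png

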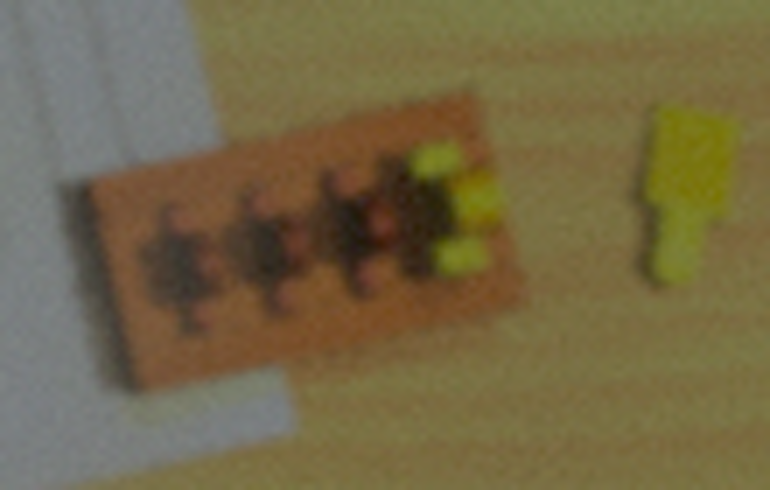

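View pics/s1.png

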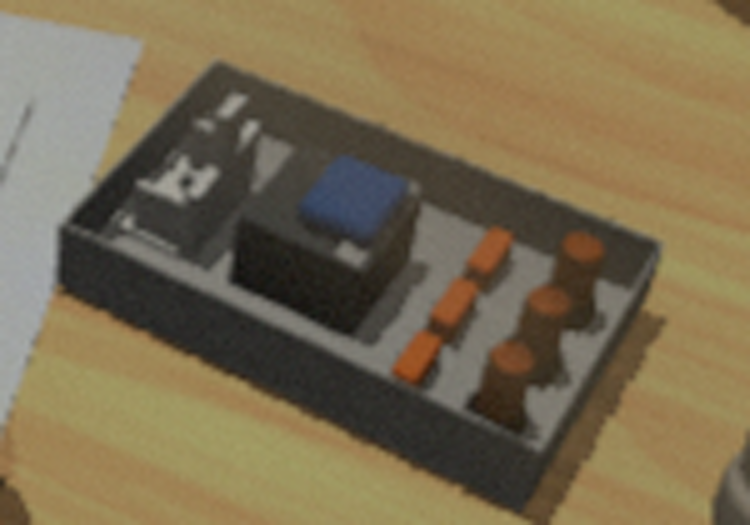

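View pics/s2.png

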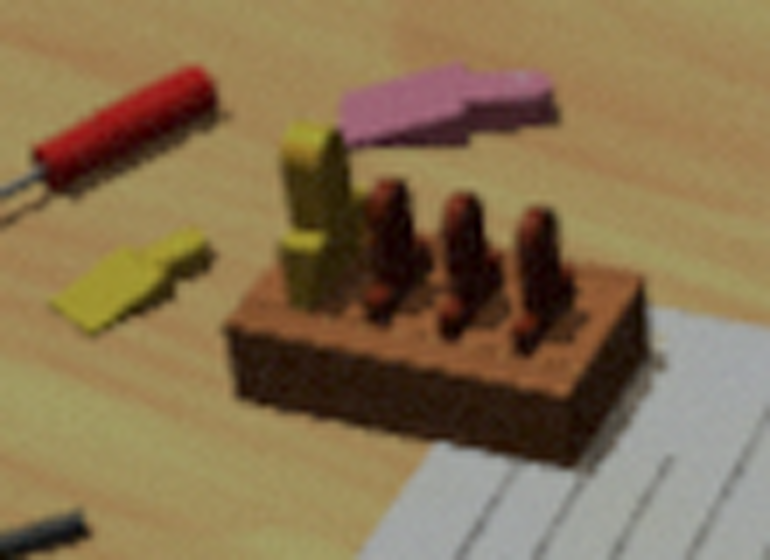

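```bash
python3 -m creep '2.3 -3.3 0 0 0 -0.115 -0.2;2.3 -3.3 0 0 0 -0.115 -0.2;2.3 -3.3 0 0 0 -0.115 -0.2;2.3 -3.3 0 0 0 -0.115 -0.2;2.3 -3.3 0 0 0 -0.115 -0.2;2.3 -3.3 0 0 0 -0.115 -0.2;2.3 -3.3 0 0 0 -0.115 -0.2;2.3 -3.3 0 0 0 -0.115 -0.2;2.3 -3.3 0 0 0 -0.115 -0.2;2.3 -3.3 0 0 0 -0.115 -0.2;2.3 -3.3 0 0 0 -0.05 -0.2;0 0 0 0 0 0 -0.2'
```

```text
time_s: 2.55
ee_pos: [516.8, 138.0, 214.8]
ee_rot: [-179.9, -0.6, -8.4]
force: [0.5, -0.1, 0.7]
gripper_width: 54.6
```

Run:
```python
from h import *
f=save("wrist","w1.png")
for q in ["bracket_face","transformer_face"]:
    for d in models.mark_of("wrist",q)[:3]: print(q,np.round(d["at"],1),round(d["confidence"],2),np.round(atz(f,d["at"],12,True),1))
```

```text
bracket_face [243.8 119.5] 0.65 [508.  210.3  12. ]
transformer_face [237.4 100.4] 0.89 [503.8 235.4  12. ]
transformer_face [241.1 120.9] 0.18 [504.4 209.1  12. ]
```

View pics/w1.png

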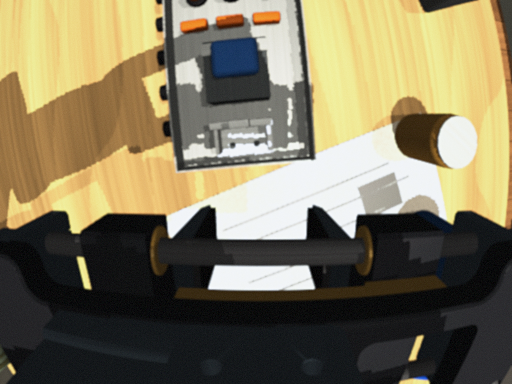

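Run:
```python
from h import *
f=save("wrist","w2.png",(160,20,330,180),4.5)
V=np.array(f["view"]);print(-V[:3,:3].T@V[:3,3])
```

```text
[521.59432191 208.53604287 386.03723359]
```

View pics/w2.png

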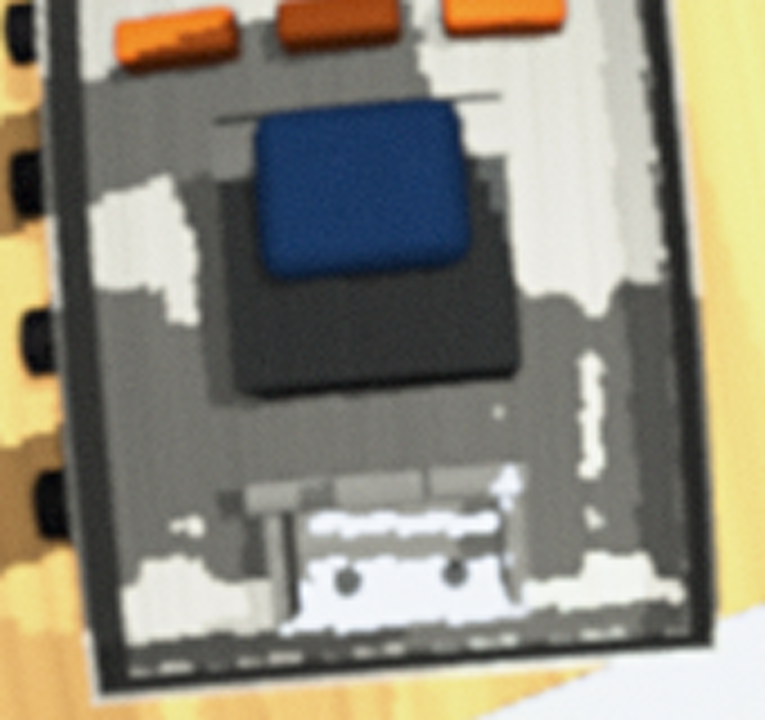

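Run:
```python
from h import *
f=vision.grab_frame("wrist")
def P(c,r,z): return atz(f,(160+c/4.5-.4,20+r/4.5-.4),z,True)[:2]
for n,c,r,z in [("brL",247,486,60),("brR",522,464,60),("trL top",245,389,60),("trR top",518,373,60),("trLbot",250,397,12),("trR bot",515,379,12),("spineL",335,478,96),("spineR",422,472,96),
 ("wallBL",98,690,50),("wallBR",712,640,50),("wTL",47,20,50),("wTR",670,20,50)]:
    print(n,np.round(P(c,r,z),1))
```

```text
brL [471.7 212. ]
brR [538.6 207.6]
trL top [474.8 235.7]
trR top [540.7 229.8]
trLbot [469.  237.1]
trR bot [542.5 231.2]
spineL [496.4 210.4]
spineR [515.1 209. ]
wallBL [422.8 166.5]
wallBR [581.8 157.1]
wTL [434.5 345.4]
wTR [592.9 318.9]
```

```bash
python3 -m creep '0.2 -3.8 0 0 0 0.035 -0.2;0.2 -3.8 0 0 0 0.035 -0.2;0.2 -3.8 0 0 0 0.035 -0.2;0.2 -3.8 0 0 0 0.035 -0.2;0.2 -3.8 0 0 0 0.035 -0.2;0.2 -3.8 0 0 0 0.035 -0.2;0.2 -3.8 0 0 0 0.035 -0.2;0.2 -3.8 0 0 0 0.035 -0.2;0.2 -3.8 0 0 0 0.035 -0.2;0.2 -3.8 0 0 0 0.035 -0.2;0 -0.5 0 0 0 0 -0.2;0 0 0 0 0 0 -0.2'
python3 - <<'E'
from h import *
f=save("wrist","w3.png")
for q,z in [("shim_a",6),("shim_a_mid",52),("wedge",12),("wedge_mid",62),("rack",0)]:
    for d in models.mark_of("wrist",q)[:4]: print(q,np.round(d["at"],1),round(d["confidence"],2),np.round(atz(f,d["at"],z,True),1))
E
```

```text
time_s: 3.8
ee_pos: [529.9, -233.7, 216.4]
ee_rot: [-179.5, -0.5, 15.8]
force: [-0.3, 0.1, -0.2]
gripper_width: 54.8
shim_a [262.3  99.6] 0.97 [ 507.3 -139.3    6. ]
shim_a [263.7 152.1] 0.79 [ 527.5 -203.9    6. ]
shim_a [262.7 125.6] 0.56 [ 516.9 -171.4    6. ]
wedge [262.2 185.5] 0.64 [ 537.2 -245.5   12. ]
wedge [264.1 265.3] 0.59 [ 571.1 -354.9   12. ]
wedge [260.8 126.7] 0.38 [ 514.9 -173.3   12. ]
wedge_mid [124.7 202.3] 0.71 [ 378.2 -300.4   62. ]
wedge_mid [259.5 198.3] 0.7 [ 534.8 -250.7   62. ]
wedge_mid [241.4 255.2] 0.45 [ 533.  -324.7   62. ]
rack [261.1 138.2] 0.85 [ 519.5 -187.8    0. ]
rack [263.  125.4] 0.39 [ 517.3 -171.     0. ]
rack [258.8 201.8] 0.18 [ 539.7 -270.7    0. ]
```

View pics/w3.png

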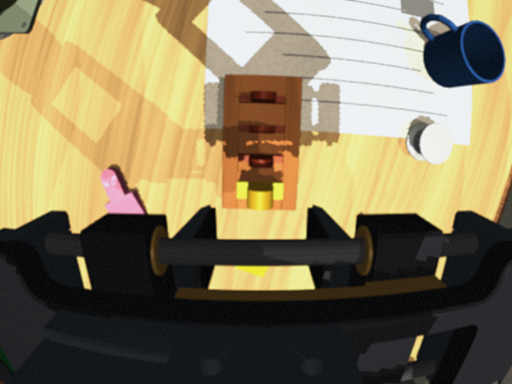

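Run:
```python
from h import *
ft=vision.grab_frame("top")
for uv in [(313.6,206.4),(367.9,193.1),(320,235.7),(375,222)]: print(np.round(atz(ft,uv,42),1))
f=save("wrist","w4.png",(200,60,320,220),4.5)
```

```text
[ 539.  -107.9   42. ]
[ 578.5 -260.7   42. ]
[ 457.3 -125.7   42. ]
[ 497.5 -279.4   42. ]
```

View pics/w4.png

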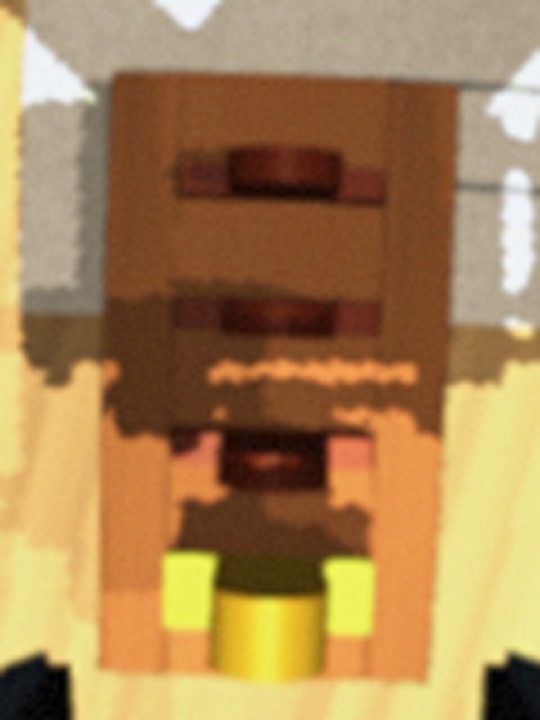

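Run:
```python
from h import *
f=vision.grab_frame("wrist")
def P(c,r,z): return np.round(atz(f,(200+c/4.5-.4,60+r/4.5-.4),z,True)[:2],1)
for n,c,r,z in [("s1 shoulder",280,178,54),("s2 sh",277,316,54),("s3 sh",272,452,54),("w sh +y edge",270,555,72),("w sh -y edge",270,633,72),("wsh L",163,592,72),("wsh R",375,597,72),("rackTL",112,72,42),("TR",457,88,42),("BL",100,665,42),("BR",425,680,42)]:
    print(n,P(c,r,z))
im=f["img"]
for c,r in [(270,570),(270,580),(270,640),(190,590),(350,600),(270,470)]: print(c,r,im[int(60+r/4.5),int(200+c/4.5)])
g=save("scene","s3.png",(160,130,215,185),14)
```

```text
s1 shoulder [ 506.9 -141.7]
s2 sh [ 515.7 -175.1]
s3 sh [ 523.9 -208.4]
w sh +y edge [ 529.6 -230.5]
w sh -y edge [ 534.9 -249.2]
wsh L [ 507.  -246.4]
wsh R [ 557.  -233.5]
rackTL [ 457.5 -125.1]
TR [ 543.8 -104.6]
BL [ 495.3 -277.9]
BR [ 581.2 -257.9]
270 570 [74 58 16]
270 580 [72 57 13]
270 640 [238 234  76]
190 590 [238 239  86]
350 600 [240 243  93]
270 470 [71 26 17]
```

View pics/s3.png

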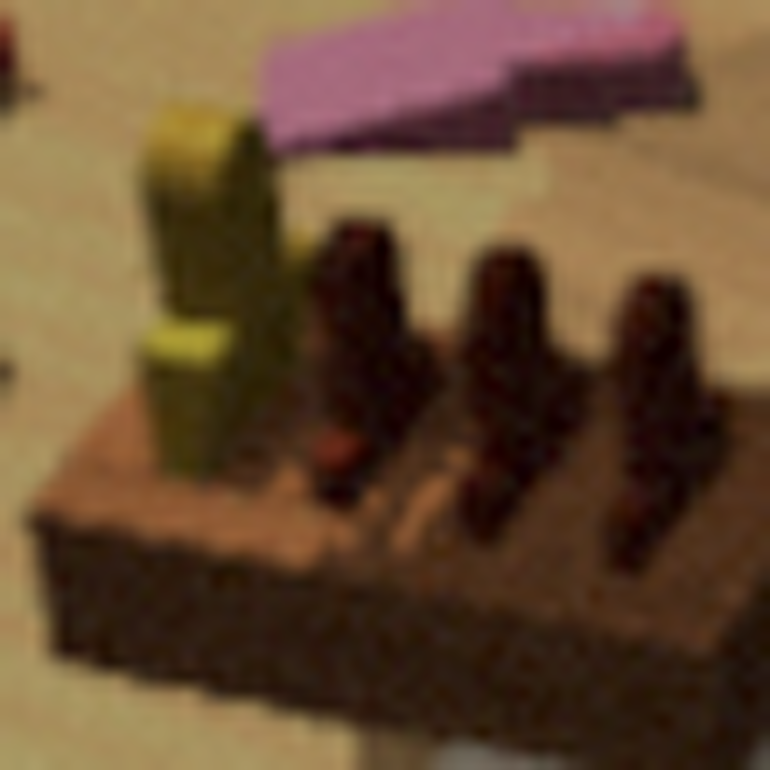

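```bash
python3 -m creep '-0.8 3.1 -2.2 0 0 -0.01 -0.2;-0.8 3.1 -2.2 0 0 -0.01 -0.2;-0.8 3.1 -2.2 0 0 -0.01 -0.2;0 0 -2 0 0 0 -0.2;0 0 0 0 0 0 -0.2;0 0 0 0 0 0 -0.2'
```

```text
time_s: 4.8
ee_pos: [505.5, -136.5, 130.2]
ee_rot: [-179.8, -0.8, 14.0]
force: [-0.1, -0.2, 0.7]
gripper_width: 55.0
```

```bash
python3 -m creep '0.13 -0.5 -0.5 0 0.014 0 -0.2;0 0 -2.5 0 0 0 -0.2;0 0 -2.5 0 0 0 -0.2;0 0 -1.2 0 0 0 -0.2;0 0 0 0 0 0 -0.2'
```

```text
time_s: 5.22
ee_pos: [514.8, -147.9, 67.4]
ee_rot: [179.8, -0.7, 13.9]
force: [-0.5, 0.4, -0.0]
gripper_width: 54.6
```

Run:
```python
from h import *
f=save("wrist","w5.png",(130,80,390,280),3)
print(proj(f,monitor.state()["ee_pos"],True))
```

```text
[261.35456038 233.58059443]
```

View pics/w5.png

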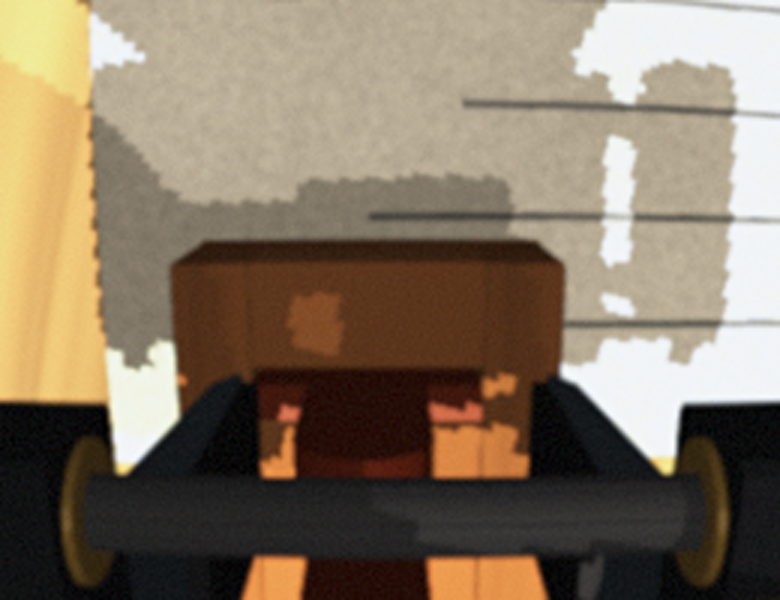

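```bash
python3 -m creep '-0.7 0.6 0 0 0.01 0 -0.2;0 0 -0.5 0 0 0 -0.2;0 0 0 0 0 0 -0.2;0 0 0 0 0 0 -0.2'
```

```text
time_s: 5.6
ee_pos: [511.7, -144.2, 67.2]
ee_rot: [179.7, -0.6, 13.8]
force: [0.6, -0.5, 0.3]
gripper_width: 54.6
```

```bash
python3 -m creep '-0.6 0.4 -0.4 0 0.01 0 -0.2;-0.2 0.1 -0.6 0 0.01 0 -0.2;0 0 -0.3 0 0 0 -0.2;0 0 0 0 0 0 -0.2'
```

```text
time_s: 5.93
ee_pos: [503.7, -138.9, 54.8]
ee_rot: [179.9, 0.5, 13.8]
force: [-0.3, 0.1, -0.8]
gripper_width: 54.9
```

```bash
python3 -m creep '0.3 -0.2 0.3 0 -0.008 0 -0.2;0 0 0 0 0 0 -0.2;0 0 0 0 0 0 -0.2'; python3 -m creep '0 0 0 0 0 0 1;0 0 0 0 0 0 1;0 0 0 0 0 0 1;0 0 0 0 0 0 1' 20
```

```text
time_s: 6.18
ee_pos: [506.8, -140.8, 57.6]
ee_rot: [179.8, 0.0, 13.8]
force: [-0.7, -0.7, -0.9]
gripper_width: 54.8
time_s: 6.52
ee_pos: [507.3, -141.2, 58.0]
ee_rot: [179.7, -0.0, 13.8]
force: [-0.3, -0.5, 0.1]
gripper_width: 31.2
```

```bash
python3 -m creep '0 0 0 0 0 0 1;0 0 0 0 0 0 1;0 0 0 0 0 0 1'; python3 -m creep '0 0 1.5 0 0 0 1;0 0 2.5 0 0 0 1;0 0 3 0 0 0 1;0 0 2 0 0 0 1;0 0 0 0 0 0 1'
python3 - <<'E'
from h import *
f=save("wrist","w6.png",(130,80,390,280),3)
E
```

```text
time_s: 6.77
ee_pos: [507.2, -141.2, 57.9]
ee_rot: [179.7, -0.0, 13.8]
force: [0.1, -0.8, 0.4]
gripper_width: 25.7
time_s: 7.18
ee_pos: [507.4, -141.4, 149.5]
ee_rot: [179.7, -0.0, 13.8]
force: [0.8, 0.1, -0.3]
gripper_width: 25.7
```

View pics/w6.png

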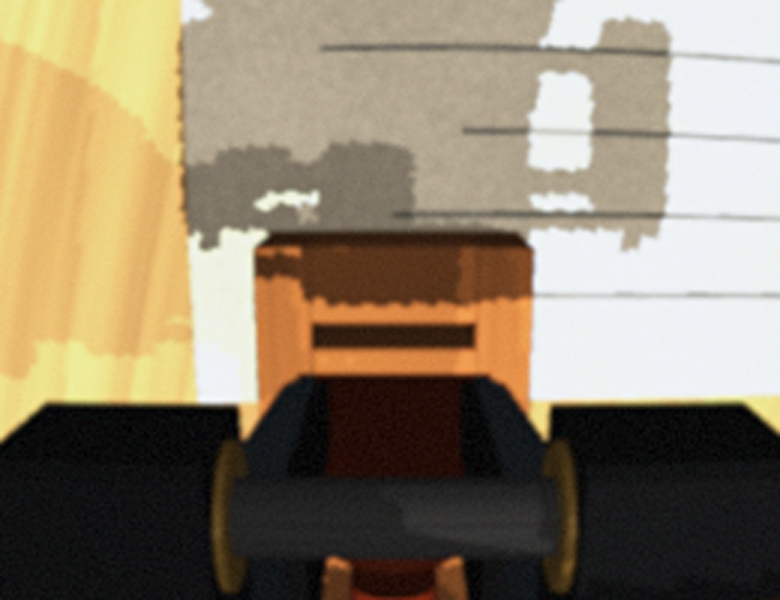

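```bash
python3 - <<'E'
from h import *
f=vision.grab_frame("wrist");print(atz(f,(261.3,191.7),42,True),monitor.state()["ee_pos"])
E
python3 -m creep '0 2 1.5 0 0 -0.03 1;0 3.8 0.5 0 0 -0.03 1;0 3.8 0 0 0 -0.03 1;0 3.8 0 0 0 -0.03 1;0 3.8 0 0 0 -0.03 1;0 3.8 0 0 0 -0.03 1;0 3.8 0 0 0 -0.03 1;0 3.8 0 0 0 -0.03 1;0 3.8 0 0 0 -0.03 1;0 2 0 0 0 -0.03 1;0 0 0 0 0 0 1;0 0 0 0 0 0 1'
```

```text
[ 507.04310306 -141.11263963   42.        ] [ 505.3835198  -140.84897862  146.20975854]
time_s: 8.28
ee_pos: [491.6, 216.2, 145.2]
ee_rot: [179.7, 2.3, -4.5]
force: [0.6, -0.8, -0.7]
gripper_width: 25.7
```

```bash
python3 -m creep '1 0 0.5 0 -0.03 0 1;0.4 0 0 0.004 -0.01 0.01 1;0 0 0 0 0 0 1;0 0 0 0 0 0 1'
python3 - <<'E'
from h import *
f=save("wrist","w7.png",(130,80,390,280),3)
print(proj(f,[505.5,209.8,60],True),proj(f,[507,233,60],True))
E
```

```text
time_s: 8.62
ee_pos: [505.5, 211.8, 148.0]
ee_rot: [179.9, 0.1, -4.0]
force: [0.2, -0.4, -0.5]
gripper_width: 25.8
[260.9319836  198.75977316] [260.80256745 173.3257858 ]
```

View pics/w7.png

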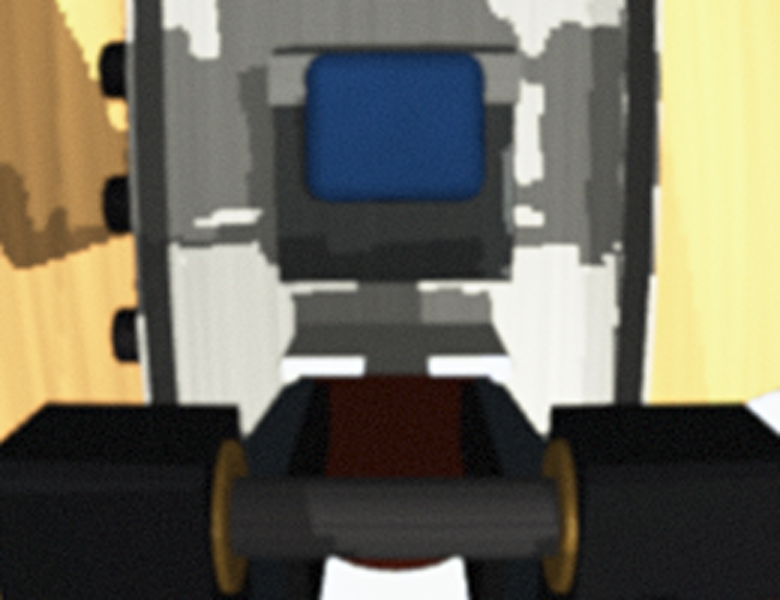

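```bash
python3 -m creep '0.05 0.5 -1 0 0 0 1;0 0 -1 0 0 0 1;0 0 0 0 0 0 1;0 0 0 0 0 0 1'
```

```text
time_s: 9.0
ee_pos: [509.3, 220.3, 148.2]
ee_rot: [-179.1, -0.7, -4.5]
force: [0.8, 0.2, -1.0]
gripper_width: 25.8
```

```bash
for i in 1 2; do python3 -m creep '0 0 0 0 0 0 1' | sed -n 2,3p; done;  python3 -m creep '0 -0.4 -1 -0.01 0.01 0 1' | sed -n 2,3p; python3 -m creep '0 0 -1 0 0 0 1' | sed -n 2,3p;python3 -m creep '0 0 0 0 0 0 1' | sed -n 2,3p;python3 -m creep '0 0 0 0 0 0 1' | sed -n 2,3p
```

```text
ee_pos: [509.6, 219.8, 149.0]
ee_rot: [-179.0, -0.8, -4.5]
ee_pos: [509.6, 219.2, 148.8]
ee_rot: [-179.0, -0.8, -4.5]
ee_pos: [511.3, 216.9, 142.4]
ee_rot: [-179.4, -0.6, -4.6]
ee_pos: [512.8, 220.5, 141.5]
ee_rot: [-178.8, -0.8, -4.8]
ee_pos: [513.5, 221.7, 144.5]
ee_rot: [-178.6, -1.0, -4.9]
ee_pos: [514.3, 222.0, 145.7]
ee_rot: [-178.5, -1.1, -4.9]
```

Run:
```python
from h import *
s=monitor.state()
for k in s: print(k,np.round(s[k],2))
save("wrist","w8.png",(130,80,390,280),3)
save("scene","s8.png",(250,80,450,280),3.9)
```

```text
time_s 9.5
qpos [21.66 19.14 98.89  0.99 60.33 26.05]
qvel [-0.01 -0.32 -0.16  0.69  0.79  0.  ]
effort [ 2.600e-01 -4.134e+01 -2.189e+01  2.300e-01 -1.000e-02  0.000e+00]
ee_pos [514.27 222.   145.68]
ee_rot [-178.49   -1.09   -4.89]
force [ 0.63 -0.66 -0.92]
torque [-0.07  0.06  0.02]
gripper_width 26.12
```

View pics/w8.png

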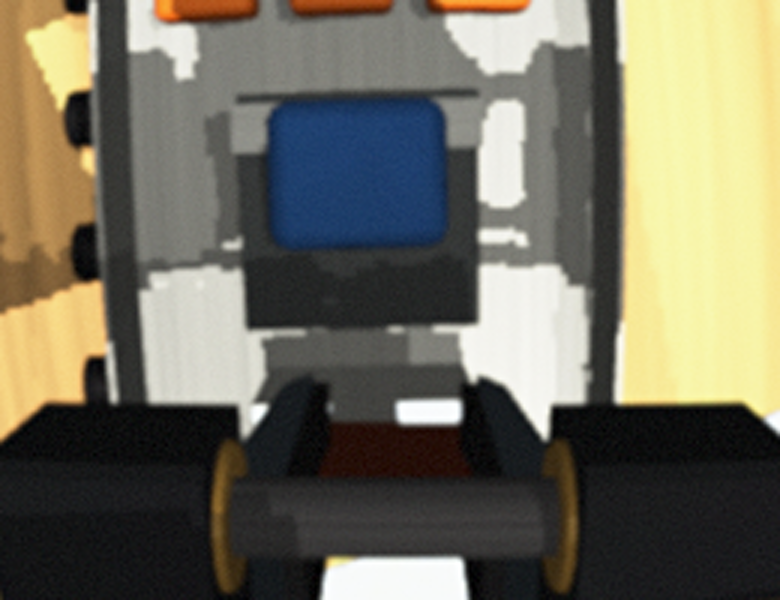

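View pics/s8.png

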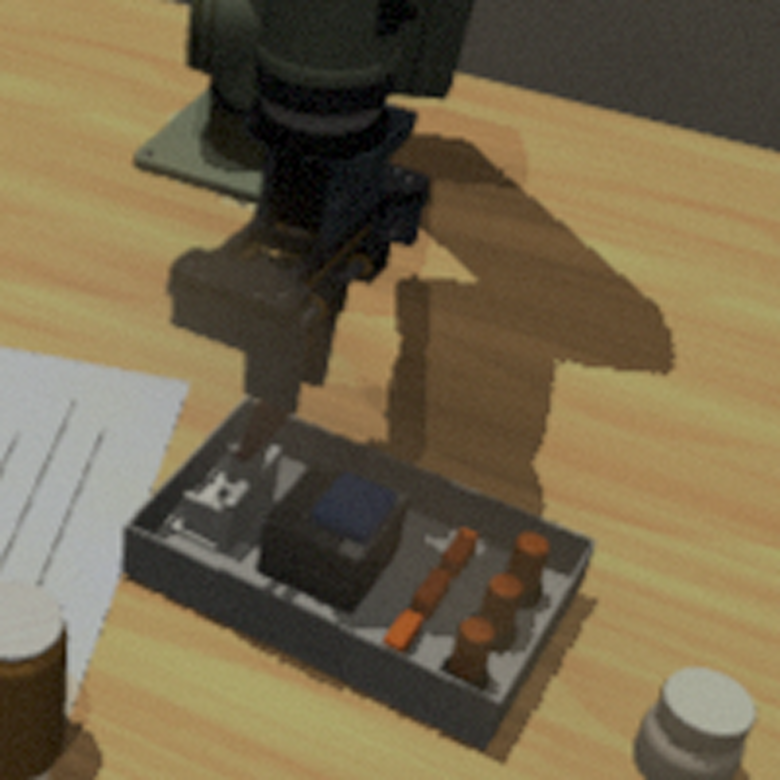

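```bash
python3 -m creep '0 0 2.5 0 0 0 1;-0.3 1 2.5 -0.014 0.01 0.01 1;-0.3 1 0 -0.014 0.01 0.01 1;0 0 0 0 0 0 1;0 0 0 0 0 0 1'
python3 - <<'E'
from h import *
save("wrist","w9.png",(130,80,390,280),3)
save("scene","s9.png",(270,90,420,240),5)
E
```

```text
time_s: 10.02
ee_pos: [503.3, 237.8, 184.7]
ee_rot: [178.9, 1.1, -3.8]
force: [0.4, 0.5, -0.8]
gripper_width: 25.8
```

View pics/w9.png

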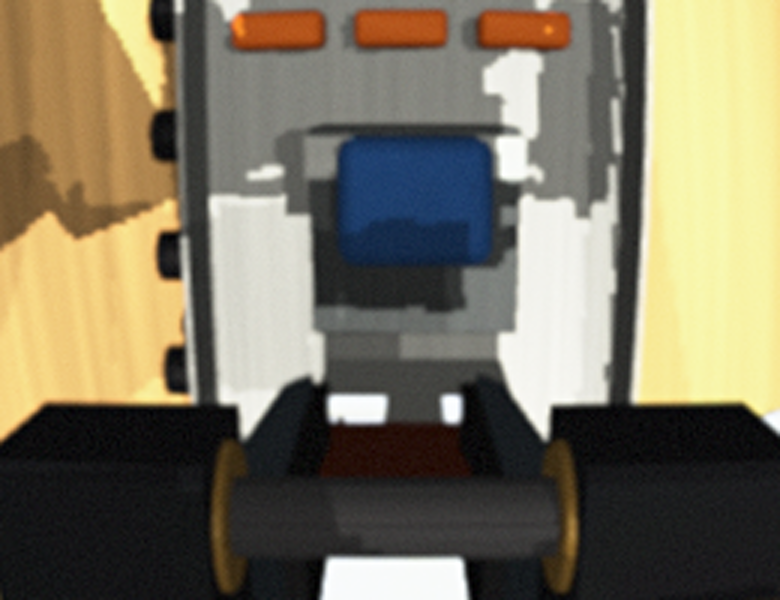

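View pics/s9.png

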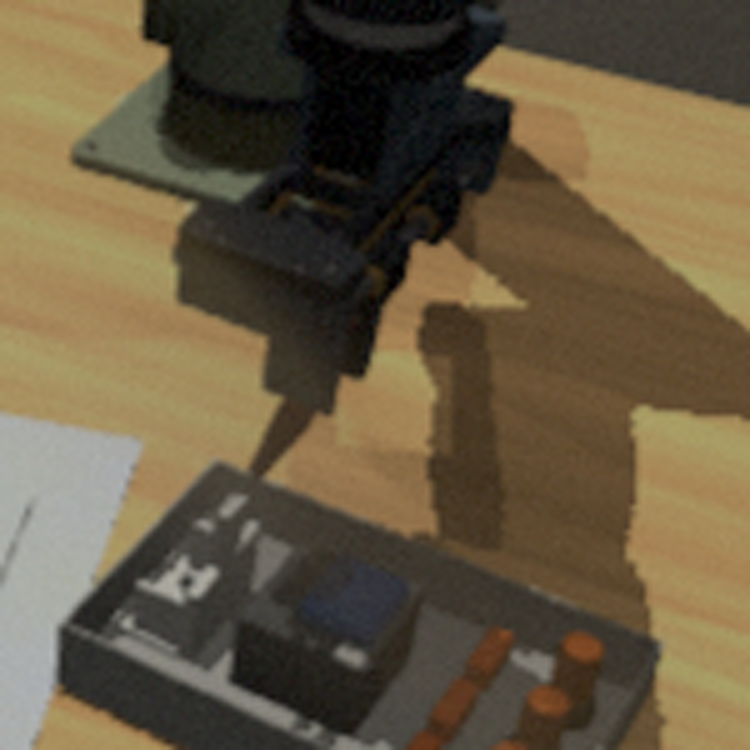

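```bash
cat >> h.py <<'E'
from scipy.spatial.transform import Rotation as Ro
def shimrow(f,s,deg,along=71,half=4):
    # foot edge pixel for tilt deg (foot towards tool +y)
    R=Ro.from_euler('xyz',s["ee_rot"],degrees=True).as_matrix(); t=np.array(s["ee_pos"])
    a=np.radians(deg); g=np.array([0,0,-19.])
    v=np.array([0,-half,along]); v=np.array([0,v[1]*np.cos(a)+v[2]*np.sin(a),-v[1]*np.sin(a)+v[2]*np.cos(a)])
    return proj(f,t+R@(g+v),True),t+R@(g+v)
E
python3 - <<'E'
from h import *
f=vision.grab_frame("wrist");s=monitor.state()
for d in range(-5,45,5): print(d,np.round(shimrow(f,s,d)[0],1),np.round(shimrow(f,s,d)[1]))
E
```

```text
-5 [260.8 196.1] [502. 247. 133.]
0 [260.8 203.5] [502. 240. 133.]
5 [260.8 211.1] [502. 234. 133.]
10 [260.8 218.8] [501. 228. 133.]
15 [260.8 226.5] [501. 222. 134.]
20 [260.8 234.3] [500. 216. 136.]
25 [260.8 242. ] [500. 210. 138.]
30 [260.8 249.8] [500. 205. 141.]
35 [260.8 257.6] [499. 199. 144.]
40 [260.8 265.4] [499. 194. 147.]
```

Run:
```python
from h import *
f=vision.grab_frame("wrist");s=monitor.state()
for d in range(0,45,10): print(d,[np.round(shimrow(f,s,d,a,h)[0][1]*3-240) for a,h in ((70,4),(70,-4),(-22,4),(-22,-4),(22,4))])
for p in [(320,400),(335,405),(250,475),(263,475)]:
    uv=(270+p[0]/5,90+p[1]/5); g=vision.grab_frame("scene")
    # intersect with plane x=~525 and x=500
    V=np.array(g["view"]);K=np.array(g["mtx"]);R=V[:3,:3];o=-R.T@V[:3,3];w=R.T@np.linalg.inv(K)@np.array([*uv,1])
    print(p,np.round(o+w*(527-o[0])/w[0]),np.round(o+w*(503-o[0])/w[0]))
print(s["ee_pos"])
```

```text
0 [np.float64(371.0), np.float64(401.0), np.float64(528.0), np.float64(571.0), np.float64(435.0)]
10 [np.float64(417.0), np.float64(447.0), np.float64(504.0), np.float64(551.0), np.float64(452.0)]
20 [np.float64(463.0), np.float64(493.0), np.float64(479.0), np.float64(529.0), np.float64(469.0)]
30 [np.float64(509.0), np.float64(539.0), np.float64(456.0), np.float64(505.0), np.float64(488.0)]
40 [np.float64(555.0), np.float64(585.0), np.float64(434.0), np.float64(481.0), np.float64(506.0)]
(320, 400) [527. 251. 194.] [503. 243. 175.]
(335, 405) [527. 258. 194.] [503. 251. 175.]
(250, 475) [527. 223. 137.] [503. 214. 117.]
(263, 475) [527. 229. 140.] [503. 221. 120.]
[503.0378388  237.30196319 184.96064502]
```

```bash
python3 -m creep '0.2 0 -1.5 0.015 -0.015 0 1;0 0 -2 0 0 0 1;0 0 -1.5 0 0 0 1;0 0 0 0 0 0 1;0 0 0 0 0 0 1'
```

```text
time_s: 10.83
ee_pos: [506.7, 237.2, 136.2]
ee_rot: [-179.9, -0.0, -3.9]
force: [-0.1, 0.2, 0.2]
gripper_width: 25.9
```

Now down a bit more and sweep −y so the spine pushes the foot upright.

```bash
python3 -m creep '0 0 -0.8 0 0 0 1;0 -0.8 -0.3 0 0 0 1;0 -0.6 0 0 0 0 1;0 -0.4 0 0 0 0 1;0 0 0 0 0 0 1'
python3 - <<'E'
from h import *
save("wrist","w10.png",(130,80,390,280),3)
E
```

```text
time_s: 11.25
ee_pos: [508.1, 220.3, 127.4]
ee_rot: [-179.5, -0.2, -4.0]
force: [0.4, 1.5, -0.7]
gripper_width: 25.7
```

View pics/w10.png

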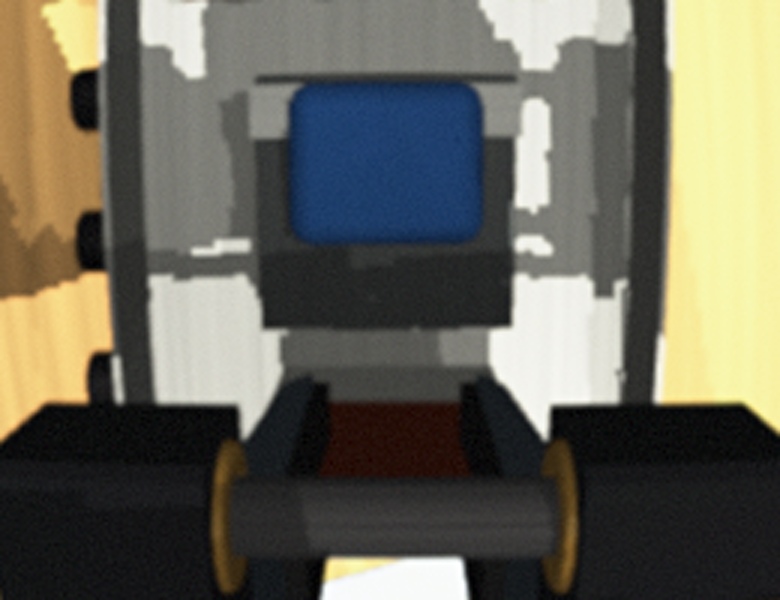

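```bash
python3 -m creep '-0.1 -0.5 0 -0.006 0 0 1;0 -0.4 0 0 0 0 1;0 0 0 0 0 0 1'; python3 -m creep '0 -0.3 0 0 0 0 1;0 -0.2 0 0 0 0 1'
python3 - <<'E'
from h import *
save("wrist","w11.png",(130,80,390,280),3)
E
```

```text
time_s: 11.55
ee_pos: [507.6, 211.9, 128.6]
ee_rot: [-179.7, -0.4, -4.0]
force: [0.1, 1.5, -1.1]
gripper_width: 25.9
time_s: 11.72
ee_pos: [507.3, 207.4, 128.8]
ee_rot: [-179.6, -0.3, -4.0]
force: [-1.0, 4.0, -0.9]
gripper_width: 25.8
```

View pics/w11.png

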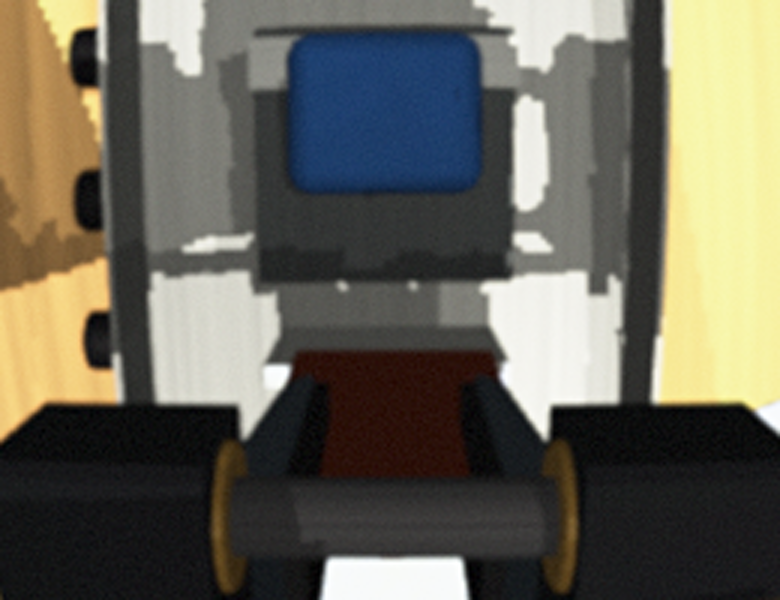

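```bash
python3 -m creep '0 0.6 0.8 0 0.006 0 1;0 0.3 0.3 0 0 0 1;0 0 0 0 0 0 1;0 0 0 0 0 0 1'
python3 - <<'E'
from h import *
f=save("wrist","w12.png",(130,80,390,280),3);s=monitor.state()
for d in range(-12,6,3): print(d,[np.round(shimrow(f,s,d,a,h)[0][1]*3-240) for a,h in ((70,4),(71,4),(-22,4),(22,4))])
E
```

```text
time_s: 12.1
ee_pos: [507.7, 212.4, 139.4]
ee_rot: [179.9, -0.0, -3.9]
force: [-0.2, -0.4, -1.4]
gripper_width: 25.6
-12 [np.float64(318.0), np.float64(317.0), np.float64(553.0), np.float64(416.0)]
-9 [np.float64(331.0), np.float64(330.0), np.float64(547.0), np.float64(420.0)]
-6 [np.float64(344.0), np.float64(343.0), np.float64(540.0), np.float64(425.0)]
-3 [np.float64(358.0), np.float64(357.0), np.float64(533.0), np.float64(429.0)]
0 [np.float64(371.0), np.float64(370.0), np.float64(526.0), np.float64(434.0)]
3 [np.float64(385.0), np.float64(384.0), np.float64(519.0), np.float64(439.0)]
```

View pics/w12.png

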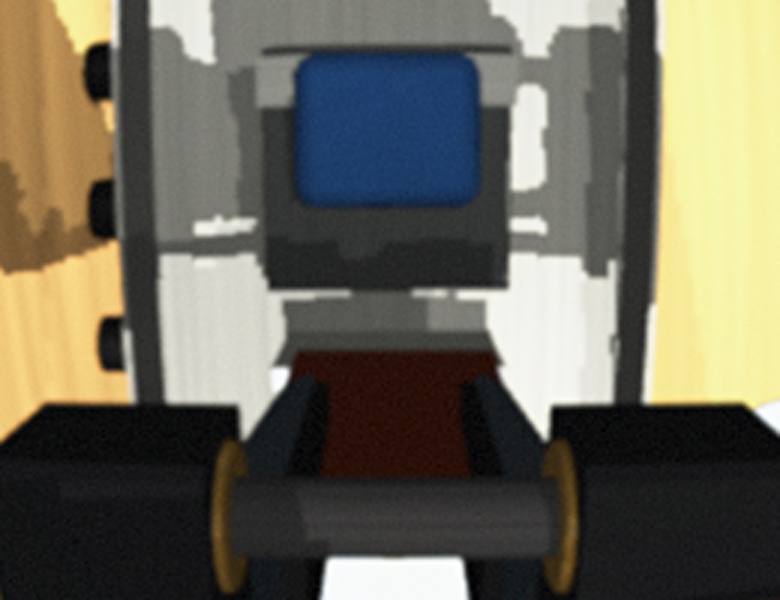

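```bash
python3 -m creep '-0.1 0.2 0 -0.05 0 0 1;0 0.1 0 -0.05 0 0 1;0 0 0 0 0 0 1;0 0 0 0 0 0 1'
python3 - <<'E'
from h import *
f=save("wrist","w13.png",(130,80,390,280),3);s=monitor.state()
for d in range(-9,1,3):
  print(d,[np.round(shimrow(f,s,d,a,h)[0][1]*3-240) for a,h in ((70,4),)],shimrow(f,s,d,70,4)[1],shimrow(f,s,d,70,-4)[1])
E
```

```text
time_s: 12.48
ee_pos: [506.2, 212.7, 138.2]
ee_rot: [173.8, -0.4, -3.9]
force: [-0.4, -0.2, -0.5]
gripper_width: 26.0
-9 [np.float64(331.0)] [507.1696315  222.13488141  87.32682869] [506.61830637 214.16344822  86.93658073]
-6 [np.float64(344.0)] [506.91791008 218.48445132  87.03457752] [506.36316888 210.50375888  87.06304443]
-3 [np.float64(358.0)] [506.66421137 214.82385292  86.93422509] [506.10757462 206.85577575  87.38132885]
0 [np.float64(371.0)] [506.40923074 211.16311966  87.02604646] [505.85222414 203.22949771  87.8905616 ]
```

View pics/w13.png

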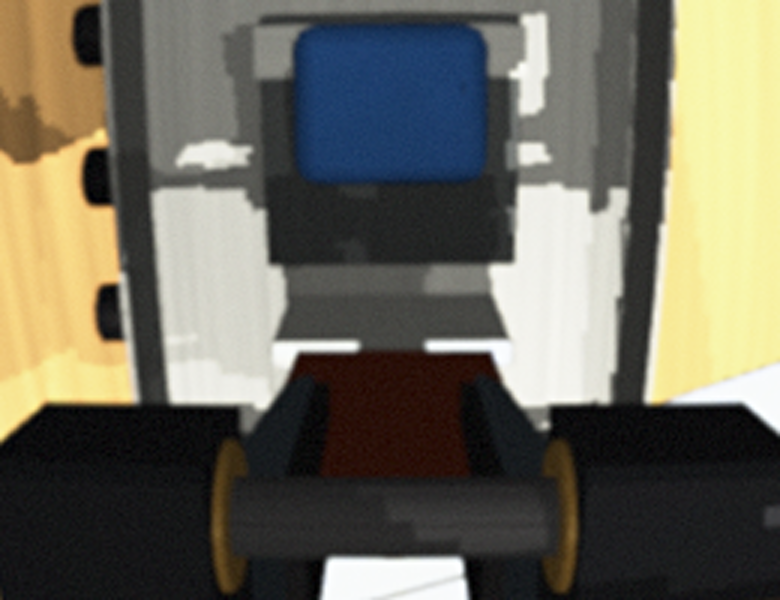

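```bash
python3 -m creep '0.1 0.4 0 0.015 0.006 0 1;0 0.1 0 0 0 0 1;0 0 0 0 0 0 1;0 0 0 0 0 0 1'
python3 - <<'E'
from h import *
f=save("wrist","w14.png",(130,80,390,280),3);s=monitor.state()
for d in range(-6,0,1):
  print(d,[np.round(shimrow(f,s,d,a,h)[0][1]*3-240) for a,h in ((70,4),)],shimrow(f,s,d,70,4)[1],shimrow(f,s,d,70,-4)[1])
E
```

```text
time_s: 12.87
ee_pos: [507.2, 216.4, 138.0]
ee_rot: [174.8, 0.1, -4.1]
force: [0.2, -0.3, 0.7]
gripper_width: 25.7
-6 [np.float64(345.0)] [507.52996582 222.99536619  86.95611149] [506.96085485 215.01635479  86.8489213 ]
-5 [np.float64(349.0)] [507.44296181 221.77709353  86.88059159] [506.87406158 213.79741305  86.9130242 ]
-4 [np.float64(353.0)] [507.35591657 220.55768896  86.8263991 ] [506.78740037 212.57977008  86.99844464]
-3 [np.float64(358.0)] [507.26885662 219.3375239   86.79355052] [506.70089762 211.36379678  87.10515658]
-2 [np.float64(362.0)] [507.18180847 218.11697005  86.78205586] [506.61457969 210.14986355  87.23312752]
-1 [np.float64(367.0)] [507.09479864 216.89639918  86.79191862] [506.52847285 208.93834018  87.38231848]
```

View pics/w14.png

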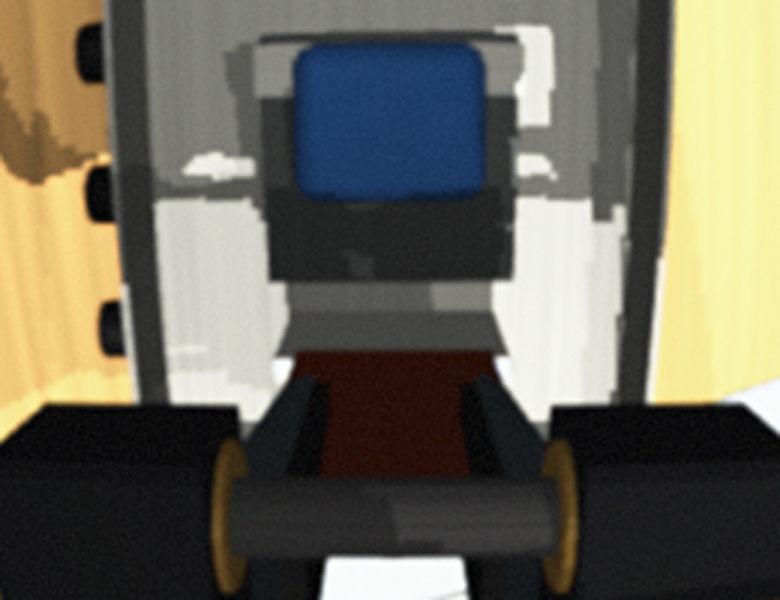

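```bash
python3 -m creep '0 0 -1.5 0 0 0 1;0 0 -1.5 0 0 0 1;0 0 -1 0 0 0 1;0 0 0 0 0 0 1;0 0 0 0 0 0 1'
```

```text
time_s: 13.33
ee_pos: [508.1, 215.8, 97.8]
ee_rot: [174.9, -0.1, -4.1]
force: [1.1, 0.1, -0.4]
gripper_width: 25.9
```

```bash
python3 -m creep '0 0 -1.2 0 0 0 1;0 0 -0.8 0 0 0 1;0 0 -0.5 0 0 0 1;0 0 0 0 0 0 1'; python3 -m creep '0 0 -0.4 0 0 0 1;0 0 -0.2 0 0 0 1'
```

```text
time_s: 13.67
ee_pos: [508.8, 216.3, 73.9]
ee_rot: [175.0, -0.2, -4.2]
force: [-0.5, 0.4, -0.1]
gripper_width: 26.0
time_s: 13.83
ee_pos: [509.3, 216.5, 68.4]
ee_rot: [175.0, -0.2, -4.2]
force: [-1.1, 0.5, 0.5]
gripper_width: 25.9
```

```bash
python3 -m creep '-0.1 -0.1 -0.3 0 0 0 1;0 0 -0.1 0 0 0 1'; python3 -m creep '0 -0.1 -0.1 0 0 0 1;0 -0.1 0 0 0 0 1'
```

```text
time_s: 14.0
ee_pos: [508.6, 215.6, 64.4]
ee_rot: [175.0, -0.3, -4.1]
force: [-0.3, -0.4, 0.1]
gripper_width: 25.6
time_s: 14.17
ee_pos: [509.0, 213.7, 63.3]
ee_rot: [175.0, -0.3, -4.1]
force: [0.4, -0.4, -0.1]
gripper_width: 25.8
```

```bash
python3 -m creep '0 0 0 0 0 0 -0.2;0 0 0 0 0 0 -0.2;0 0 0 0 0 0 -0.2;0 0 0 0 0 0 -0.2;0 0 0 0 0 0 -0.2;0 0 0 0 0 0 -0.2'; python3 -m creep '0 0 1.5 0 0 0 -0.2;0 0 2.5 0 0 0 -0.2;0 0 3 0.03 0 0 -0.2;0 0 3 0.03 0 0 -0.2;0 0 0 0.02 0 0 -0.2;0 0 0 0 0 0 -0.2'
python3 - <<'E'
from h import *
save("wrist","w15.png",(130,80,390,280),3)
E
```

```text
time_s: 14.67
ee_pos: [509.9, 213.7, 64.2]
ee_rot: [175.1, -0.5, -4.1]
force: [-0.1, -0.1, 0.1]
gripper_width: 54.5
time_s: 15.17
ee_pos: [507.9, 213.6, 166.8]
ee_rot: [179.7, 0.1, -4.0]
force: [-0.1, 0.5, -1.4]
gripper_width: 54.7
```

View pics/w15.png

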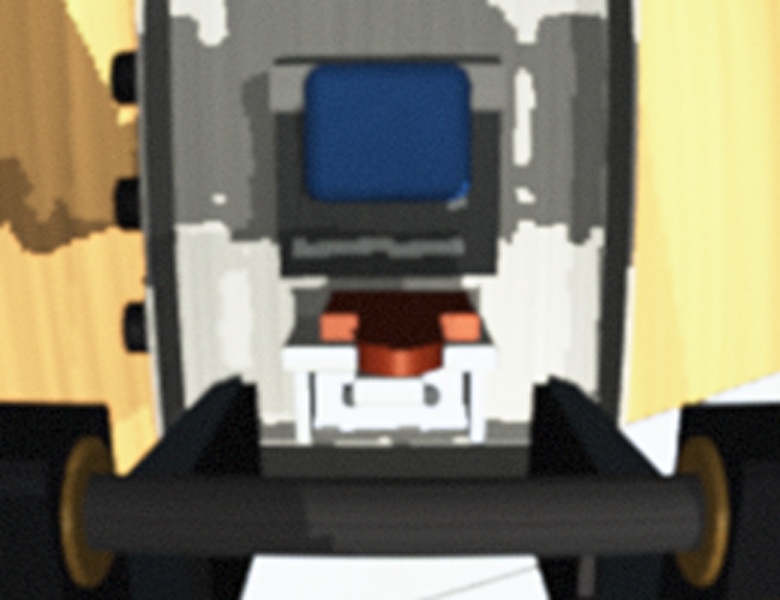

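Run:
```python
from h import *
f=vision.grab_frame("wrist")
def P(c,r,z): return np.round(atz(f,(130+c/3-.3,80+r/3-.3),z,True)[:2],1)
for n,c,r,z in [("sh -y L",338,340,60),("sh+y L",338,313,60),("sh -yR",462,339,60),("sh+yR",462,312,60),("rimL",320,346,60),("rimR",467,346,60),("trL",300,276,60),("trR",480,272,60),("foot+y",400,292,12),("L",320,325,60),("R",480,325,60)]: print(n,P(c,r,z))
```

```text
sh -y L [490.6 213.5]
sh+y L [491.4 222.4]
sh -yR [530.4 211.1]
sh+yR [530.9 220. ]
rimL [484.6 212. ]
rimR [531.9 208.7]
trL [480.3 235.2]
trR [537.3 232.5]
foot+y [511.2 218.6]
L [485.3 218.9]
R [536.4 215.3]
```

```bash
python3 -m creep '0 -3.5 0 0 0 0.03 -0.2;0 -3.9 0 0 0 0.03 -0.2;0 -3.9 0 0 0 0.03 -0.2;0 -3.9 0 0 0 0.03 -0.2;0 -3.9 0 0 0 0.03 -0.2;0 -3.9 0 0 0 0.03 -0.2;0 -3.9 0 0 0 0.03 -0.2;0 -3.9 0 0 0 0.03 -0.2;0 -3.9 0 0 0 0.03 -0.2;0 -3.5 -1 0 0 0.03 -0.2;0 0 -1 0 0 0 -0.2;0 0 0 0 0 0 -0.2'
```

```text
time_s: 16.27
ee_pos: [498.0, -180.3, 127.9]
ee_rot: [179.9, 1.8, 14.6]
force: [0.9, 0.3, -0.7]
gripper_width: 55.1
```

```bash
python3 -m creep '1.2 0.4 0 0 -0.025 0 -0.2;0.5 0.1 -0.5 0 0 -0.008 -0.2;0 0 0 0 0 0 -0.2;0 0 0 0 0 0 -0.2'
```

```text
time_s: 16.6
ee_pos: [516.0, -170.7, 120.0]
ee_rot: [179.7, 0.5, 14.3]
force: [0.3, -0.5, -0.7]
gripper_width: 54.6
```

```bash
python3 -m creep '0 -0.3 -1.5 0 -0.008 0 -0.2;0 0 -2 0 0 0 -0.2;0 0 -1.5 0 0 0 -0.2;0 0 -0.5 0 0 0 -0.2;0 0 0 0 0 0 -0.2;0 0 0 0 0 0 -0.2'
```

```text
time_s: 17.1
ee_pos: [519.4, -167.9, 66.3]
ee_rot: [179.4, -0.2, 14.8]
force: [-0.0, -0.7, 0.2]
gripper_width: 54.6
```

```bash
python3 -m creep '-0.4 -0.6 -0.4 0.006 0 -0.01 -0.2;0 -0.1 -0.4 0 0 0 -0.2;0 0 0 0 0 0 -0.2;0 0 0 0 0 0 -0.2'
```

```text
time_s: 17.43
ee_pos: [516.9, -175.6, 60.5]
ee_rot: [179.6, -0.6, 14.3]
force: [-0.6, -1.0, 0.2]
gripper_width: 54.6
```

```bash
python3 -m creep '-0.1 0.1 -0.3 0.006 0.01 -0.005 -0.2;0 0 0 0 0 0 1;0 0 0 0 0 0 1;0 0 0 0 0 0 1;0 0 0 0 0 0 1;0 0 0 0 0 0 1;0 0 0 0 0 0 1;0 0 0 0 0 0 1;0 0 0 0 0 0 1' 25
```

```text
time_s: 18.18
ee_pos: [516.3, -175.0, 58.0]
ee_rot: [-179.9, -0.1, 13.9]
force: [-0.3, -0.5, 0.1]
gripper_width: 25.9
```

Gripped at 26 mm. Lift to a safe height (foot above 110).

```bash
python3 -m creep '0 0 1.5 0 0 0 1;0 0 2.5 0 0 0 1;0 0 3 0 0 0 1;0 0 3.5 0 0 0 1;0 0 3 0 0 0 1;0 0 0 0 0 0 1'
python3 -m creep '0.1 2.5 0.8 0 0 -0.03 1;0.1 3.8 0.3 0 0 -0.03 1;0.1 3.8 0.3 0 0 -0.03 1;0.1 3.8 0.3 0 0 -0.03 1;0.1 3.8 0.3 0 0 -0.03 1;0.1 3.8 0.3 0 0 -0.03 1;0.1 3.8 0.3 0 0 -0.03 1;0.1 3.8 0.2 0 0 -0.03 1;0.1 3.8 0 0 0 -0.03 1;0.1 3.8 0 0 0 -0.03 1;0 3.3 0 0 0 0 1;0 0 0 0 0 0 1'
```

```text
time_s: 18.68
ee_pos: [514.9, -175.3, 196.1]
ee_rot: [-179.9, 0.1, 13.9]
force: [1.4, -0.4, -0.3]
gripper_width: 25.6
time_s: 19.68
ee_pos: [521.3, 240.4, 222.4]
ee_rot: [180.0, -0.0, -4.6]
force: [0.2, -0.0, 0.2]
gripper_width: 25.7
```

```bash
python3 -m creep '-0.8 -0.8 -1.5 0 0 0.01 1;-0.3 -0.3 -2 0 0 0 1;0 0 -1.5 0 0 0 1;0 0 0 0 0 0 1;0 0 0 0 0 0 1'
python3 - <<'E'
from h import *
f=save("wrist","w16.png",(130,80,390,280),3);s=monitor.state()
for d in range(-4,6,2):
  print(d,[np.round(shimrow(f,s,d,a,h)[0][1]*3-240) for a,h in ((70,4),)],shimrow(f,s,d,70,4)[1],shimrow(f,s,d,70,-4)[1])
E
```

```text
time_s: 20.1
ee_pos: [508.3, 230.6, 168.2]
ee_rot: [179.8, 0.1, -3.6]
force: [-0.6, 0.4, 0.0]
gripper_width: 25.8
-4 [np.float64(354.0)] [508.58325279 239.20136894 117.59791399] [508.08491305 231.23468774 117.06532768]
-2 [np.float64(363.0)] [508.43112093 236.77260708 117.338375  ] [507.93251394 228.79219139 117.08468909]
0 [np.float64(372.0)] [508.27869648 234.33627338 117.16392261] [507.78042971 226.35184611 117.18944618]
2 [np.float64(381.0)] [508.12616514 231.89533613 117.07476936] [507.62884566 223.91662508 117.37947131]
4 [np.float64(390.0)] [507.97371275 229.45276925 117.07102388] [507.47794646 221.48949524 117.65453297]
```

View pics/w16.png

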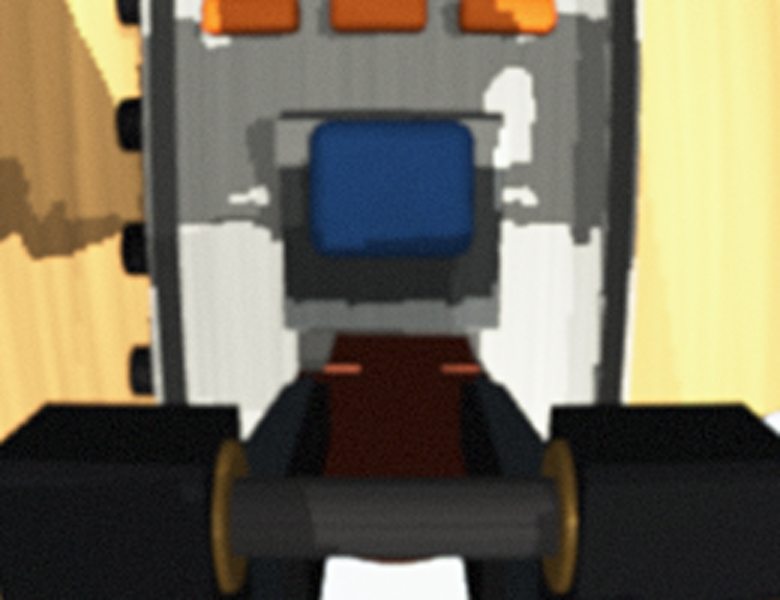

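```bash
python3 -m creep '0.1 -0.3 -1 0 0 0 1;0 0 -1.5 0 0 0 1;0 0 -1 0 0 0 1;0 0 -0.5 0 0 0 1;0 0 0 0 0 0 1;0 0 0 0 0 0 1'
```

```text
time_s: 20.65
ee_pos: [512.3, 226.3, 128.7]
ee_rot: [180.0, -0.3, -3.7]
force: [0.4, -1.0, -0.3]
gripper_width: 26.1
```

```bash
python3 -m creep '-0.3 0.1 -0.4 0 0.005 0 1;0 0 0 0 0 0 1;0 0 0 0 0 0 1'
python3 - <<'E'
from h import *
f=save("wrist","w17.png",(130,80,390,280),3);s=monitor.state()
for d in range(-4,6,2):
  print(d,[np.round(shimrow(f,s,d,a,h)[0][1]*3-240) for a,h in ((70,4),)],shimrow(f,s,d,70,4)[1],shimrow(f,s,d,70,-4)[1])
E
```

```text
time_s: 20.9
ee_pos: [510.0, 227.7, 125.6]
ee_rot: [-180.0, -0.1, -3.7]
force: [-0.7, 0.7, -0.8]
gripper_width: 25.8
-4 [np.float64(353.0)] [510.50645603 236.54130541  74.93852773] [509.99613546 228.57719973  74.37942702]
-2 [np.float64(362.0)] [510.35101441 234.11363057  74.67090578] [509.83941887 226.13492568  74.39065876]
0 [np.float64(371.0)] [510.19496688 231.67812047  74.48834493] [509.68271967 223.6945372   74.48729303]
2 [np.float64(380.0)] [510.03850356 229.2377424   74.39106758] [509.52622877 221.25900753  74.66921209]
4 [np.float64(389.0)] [509.88181507 226.7954696   74.37919227] [509.37013684 218.83130397  74.93619431]
```

View pics/w17.png

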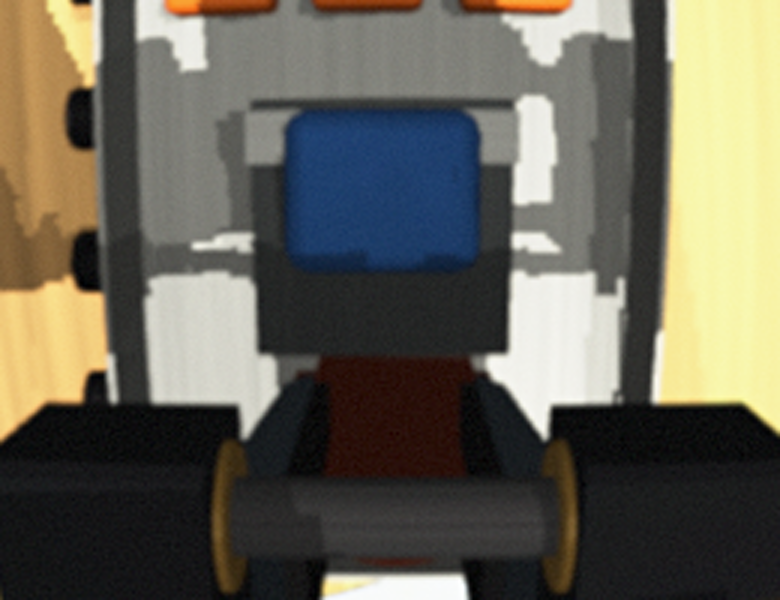

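```bash
python3 -m creep '0 0 -0.7 0 0 0 1;0 0 -0.7 0 0 0 1;0 0 0 0 0 0 1'; python3 -m creep '0 0 0 0 0 0 1'|head -4
```

```text
time_s: 21.2
ee_pos: [511.0, 228.3, 111.9]
ee_rot: [-179.9, -0.3, -3.7]
force: [-0.6, 1.1, -0.3]
gripper_width: 25.7
time_s: 21.28
ee_pos: [511.0, 228.3, 111.8]
ee_rot: [-179.9, -0.3, -3.7]
force: [-0.1, -0.1, 4.0]
```

```bash
python3 -m creep '0 -0.1 0 0 0 0 1'|head -4;python3 -m creep '0 0 -0.3 0 0 0 1'|head -4;python3 -m creep '0 0 0 0 0 0 1'
python3 - <<'E'
from h import *
f=save("wrist","w18.png",(180,150,350,280),4.5)
E
```

```text
time_s: 21.37
ee_pos: [511.1, 227.6, 111.8]
ee_rot: [-179.9, -0.3, -3.7]
force: [0.3, 0.8, 1.3]
time_s: 21.45
ee_pos: [511.4, 227.5, 109.2]
ee_rot: [-179.9, -0.3, -3.6]
force: [1.1, -0.9, -0.5]
time_s: 21.53
ee_pos: [510.9, 227.2, 108.4]
ee_rot: [-179.9, -0.3, -3.6]
force: [-0.9, -0.2, -0.2]
gripper_width: 25.5
```

View pics/w18.png

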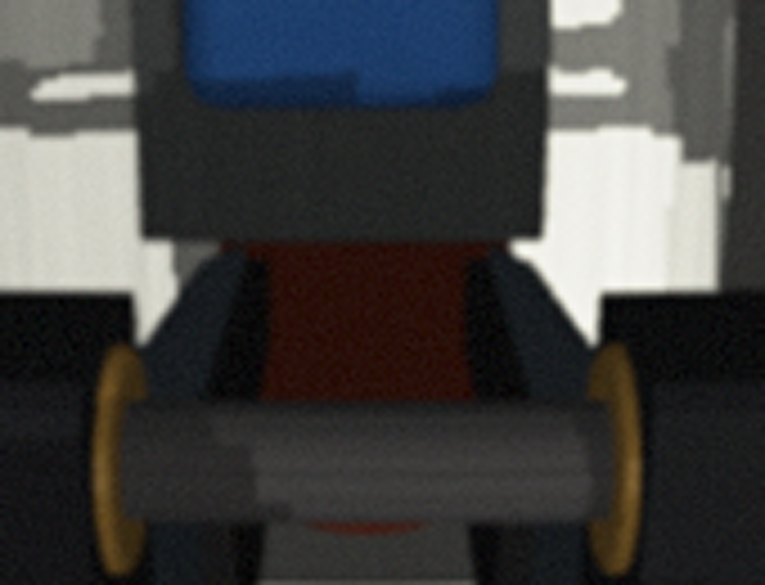

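```bash
python3 -m creep '0 0 -0.6 0 0 0 1;0 0 -0.6 0 0 0 1'|head -4;python3 -m creep '0 0 0 0 0 0 1'|head -4
```

```text
time_s: 21.75
ee_pos: [511.7, 227.3, 96.8]
ee_rot: [-179.9, -0.4, -3.6]
force: [-0.9, -0.2, -0.2]
time_s: 21.83
ee_pos: [510.8, 227.0, 95.3]
ee_rot: [-179.9, -0.3, -3.6]
force: [0.1, 0.5, -0.9]
```

```bash
python3 -m creep '-0.1 0 -0.7 0 0 0 1;0 0 -0.7 0 0 0 1'|head -4;python3 -m creep '0 0 -0.7 0 0 0 1;0 0 0 0 0 0 1'|head -4;python3 -m creep '0 0 -0.4 0 0 0 1;0 0 0 0 0 0 1'|head -4
```

```text
time_s: 22.0
ee_pos: [510.6, 227.5, 81.7]
ee_rot: [-179.8, -0.4, -3.7]
force: [-1.9, -1.2, 10.3]
time_s: 22.17
ee_pos: [510.2, 227.4, 74.5]
ee_rot: [-179.9, -0.4, -3.7]
force: [0.5, -0.0, -0.4]
time_s: 22.33
ee_pos: [510.5, 227.5, 71.3]
ee_rot: [-179.8, -0.4, -3.6]
force: [0.4, 0.0, 0.0]
```

```bash
python3 -m creep '0 0 -0.4 0 0 0 1;0 0 0 0 0 0 1'|head -4;python3 -m creep '0 0 -0.2 0 0 0 1;0 0 0 0 0 0 1'|head -4
python3 - <<'E'
from h import *
f=save("wrist","w19.png",(130,80,390,280),3)
f=save("scene","s19.png",(270,90,420,240),5)
E
```

```text
time_s: 22.5
ee_pos: [510.9, 227.4, 68.6]
ee_rot: [-179.8, -0.5, -3.6]
force: [-0.9, 0.3, -0.8]
time_s: 22.67
ee_pos: [511.4, 227.4, 67.8]
ee_rot: [-179.8, -0.6, -3.6]
force: [-0.8, 0.4, -1.2]
```

View pics/w19.png

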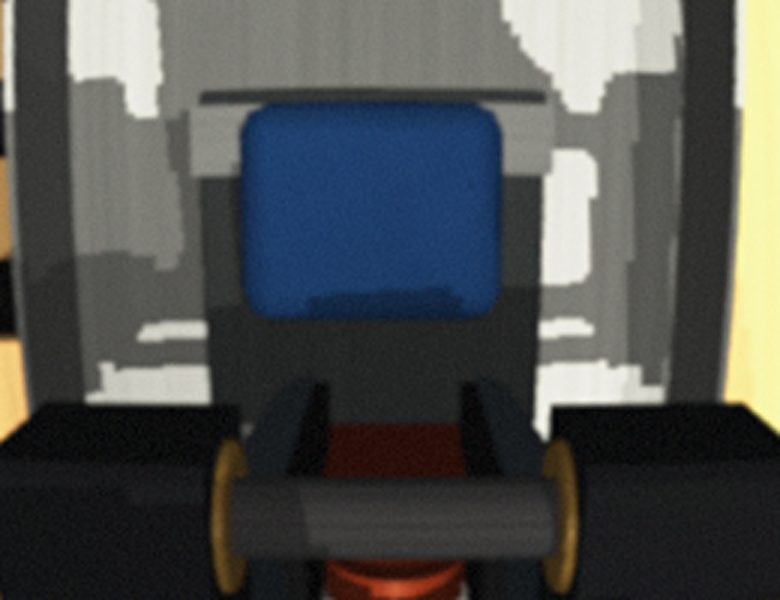

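View pics/s19.png

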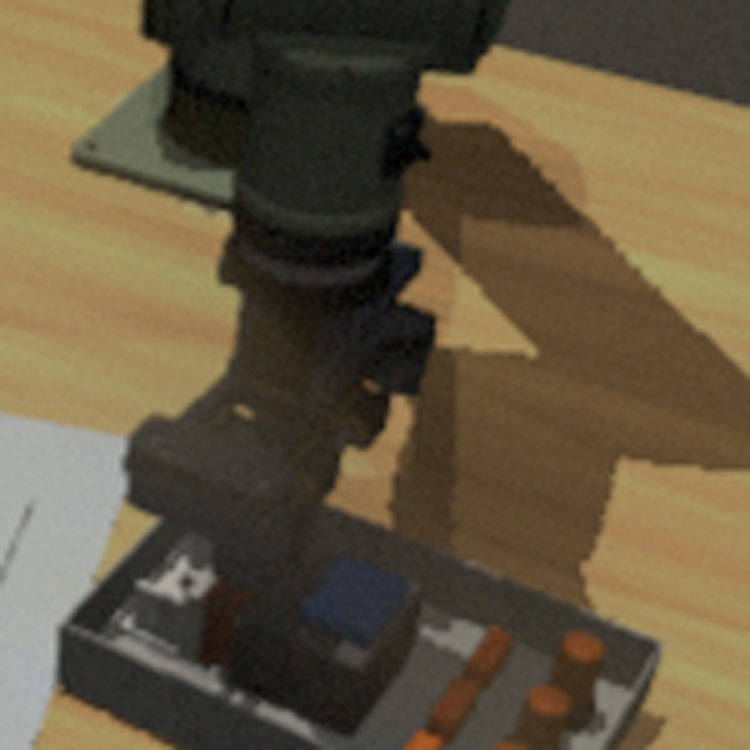

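```bash
python3 -m creep '-0.1 0 -0.4 0 0.005 0 1;0 0 0 0 0 0 1'|head -4;python3 -m creep '0 -0.2 -0.1 0 0 0 1;0 -0.2 0 0 0 0 1'|head -4;python3 -m creep '0 -0.2 0 0 0 0 1;0 -0.2 0 0 0 0 1'|head -4
```

```text
time_s: 22.93
ee_pos: [511.8, 227.4, 65.6]
ee_rot: [-179.8, -0.5, -3.6]
force: [-0.7, 0.4, -1.1]
time_s: 23.1
ee_pos: [512.5, 226.1, 65.3]
ee_rot: [-179.5, -0.6, -3.7]
force: [-2.4, 10.1, 1.8]
time_s: 23.27
ee_pos: [512.5, 226.2, 65.4]
ee_rot: [-179.0, -0.6, -3.9]
force: [-1.2, 5.9, 4.2]
```

```bash
python3 -m creep '0 0 0 0 0 0 -0.2;0 0 0 0 0 0 -0.2;0 0 0 0 0 0 -0.2;0 0 0 0 0 0 -0.2;0 0 0 0 0 0 -0.2'; python3 -m creep '0 0 2 0 0 0 -0.2;0 0 3 0 0 0 -0.2;0 0 3 0 0 0 -0.2;0 -1.5 2 -0.012 0 0 -0.2;0 0 0 0 0 0 -0.2'
python3 - <<'E'
from h import *
save("wrist","w20.png",(160,120,360,270),4)
E
```

```text
time_s: 23.68
ee_pos: [511.5, 225.7, 62.8]
ee_rot: [-179.1, -0.4, -3.9]
force: [-0.3, -0.2, -0.6]
gripper_width: 53.8
time_s: 24.1
ee_pos: [508.8, 208.5, 163.0]
ee_rot: [179.9, -0.0, -3.9]
force: [0.6, 0.4, -0.7]
gripper_width: 54.6
```

View pics/w20.png

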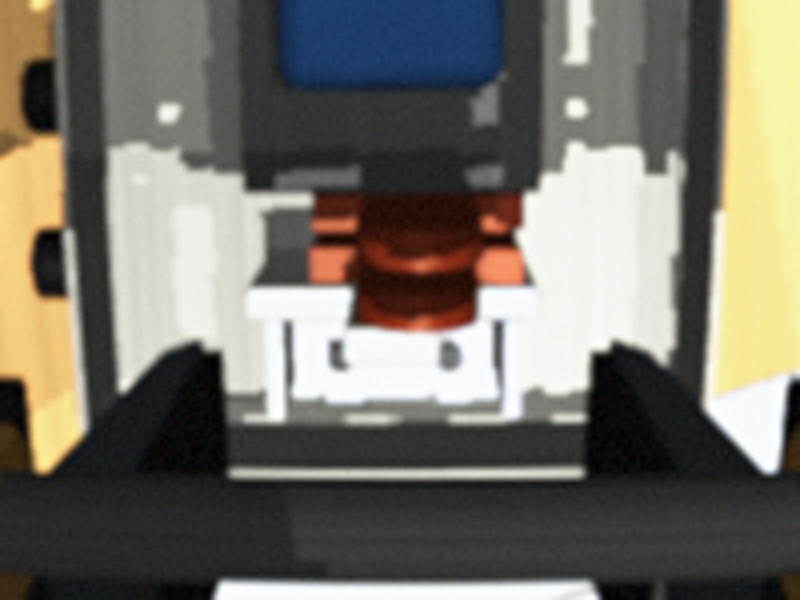

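Run:
```python
from h import *
f=vision.grab_frame("wrist")
def P(c,r,z): return np.round(atz(f,(160+c/4-.4,120+r/4-.4),z,True)[:2],1)
for n,c,r,z in [("rimL",270,288,60),("rimR",515,286,60),("s1-y L",330,285,60),("s1+y L",330,250,60),("s1-yR",500,284,60),("s1+yR",500,249,60),("s2-yL",335,234,60),("s2-yR",500,232,60),("s2+yL",335,198,60),("s2+yR",500,195,60),("trL",260,192,60),("trR",530,188,60),("s1L",310,265,60),("s1R",525,265,60),("tab1top",415,310,104),("tab2top",415,250,104)]: print(n,P(c,r,z))
```

```text
rimL [476.4 213. ]
rimR [534.2 209.6]
s1-y L [490.7 212.8]
s1+y L [491.4 221.2]
s1-yR [530.7 210.3]
s1+yR [531.1 218.7]
s2-yL [492.9 224.9]
s2-yR [531.3 222.8]
s2+yL [493.5 233.4]
s2+yR [531.8 231.5]
trL [476.2 236. ]
trR [538.9 232.7]
s1L [486.4 217.9]
s1R [536.8 214.5]
tab1top [510.8 216.8]
tab2top [511.6 228.9]
```

```bash
python3 -m creep '0.1 1.5 -1 0 0 0 -0.2;0.1 1.4 -1.5 0 0 0 -0.2;0 0 -1.5 0 0 0 -0.2;0 0 0 0 0 0 -0.2;0 0 0 0 0 0 -0.2'
```

```text
time_s: 24.62
ee_pos: [505.3, 241.6, 109.5]
ee_rot: [179.7, 0.9, -4.0]
force: [-0.0, 0.3, -0.3]
gripper_width: 54.8
```

```bash
python3 -m creep '0.5 -0.1 -0.8 0.005 -0.015 0 -0.2;0.1 0 -1.4 0 0 0 -0.2;0 0 -1 0 0 0 -0.2;0 0 0 0 0 0 -0.2;0 0 0 0 0 0 -0.2'
```

```text
time_s: 25.03
ee_pos: [509.8, 242.1, 73.5]
ee_rot: [180.0, 0.3, -3.9]
force: [-0.3, -0.8, 0.2]
gripper_width: 54.4
```

```bash
python3 -m creep '0.2 -0.2 -0.6 0 -0.005 0 -0.2;0 0 0 0 0 0 -0.2;0 0 0 0 0 0 -0.2'
```

```text
time_s: 25.28
ee_pos: [511.6, 240.2, 67.9]
ee_rot: [-180.0, 0.1, -3.9]
force: [0.6, -0.8, 0.5]
gripper_width: 54.6
```

```bash
python3 -m creep '0 0 0 0 0 0 1;0 0 0 0 0 0 1;0 0 0 0 0 0 1;0 0 0 0 0 0 1;0 0 0 0 0 0 1;0 0 0 0 0 0 1;0 0 0 0 0 0 1;0 0 0 0 0 0 1' 25;  python3 -m creep '0 -0.2 0 0 0 0 1;0 -0.2 0 0 0 0 1'|head -4;python3 -m creep '0 -0.1 0 0 0 0 1;0 0 0 0 0 0 1'|head -4
```

```text
time_s: 25.95
ee_pos: [509.6, 239.1, 68.6]
ee_rot: [179.9, 0.3, -3.9]
force: [-0.6, -1.5, -0.4]
gripper_width: 25.9
time_s: 26.12
ee_pos: [510.5, 235.7, 68.9]
ee_rot: [-180.0, 0.1, -3.9]
force: [0.2, 0.2, -0.6]
time_s: 26.28
ee_pos: [511.2, 234.6, 69.1]
ee_rot: [-179.9, 0.1, -4.0]
force: [-0.8, -0.4, -0.1]
```

```bash
python3 -m creep '0 -0.1 0 0 0 0 1;0 0 0 0 0 0 1'|head -4; python3 -m creep '0 0 0 0 0 0 -0.2;0 0 0 0 0 0 -0.2;0 0 0 0 0 0 -0.2;0 0 0 0 0 0 -0.2;0 0 0 0 0 0 -0.2'; python3 -m creep '0 0 2 0 0 0 -0.2;0 -1 3 0 0 0 -0.2;0 -1 3 0 0 0 -0.2;0 -1 2 0 0 0 -0.2;0 0 0 0 0 0 -0.2'
python3 - <<'E'
from h import *
save("wrist","w21.png",(160,120,360,270),4)
E
```

```text
time_s: 26.45
ee_pos: [511.5, 233.7, 69.3]
ee_rot: [-179.9, 0.0, -4.0]
force: [-0.1, 0.3, 0.1]
time_s: 26.87
ee_pos: [511.9, 233.8, 69.6]
ee_rot: [-179.9, -0.0, -4.0]
force: [-0.0, -1.0, -0.4]
gripper_width: 53.9
time_s: 27.28
ee_pos: [509.6, 202.6, 171.3]
ee_rot: [180.0, 0.3, -3.9]
force: [0.2, 0.4, 0.2]
gripper_width: 54.2
```

View pics/w21.png

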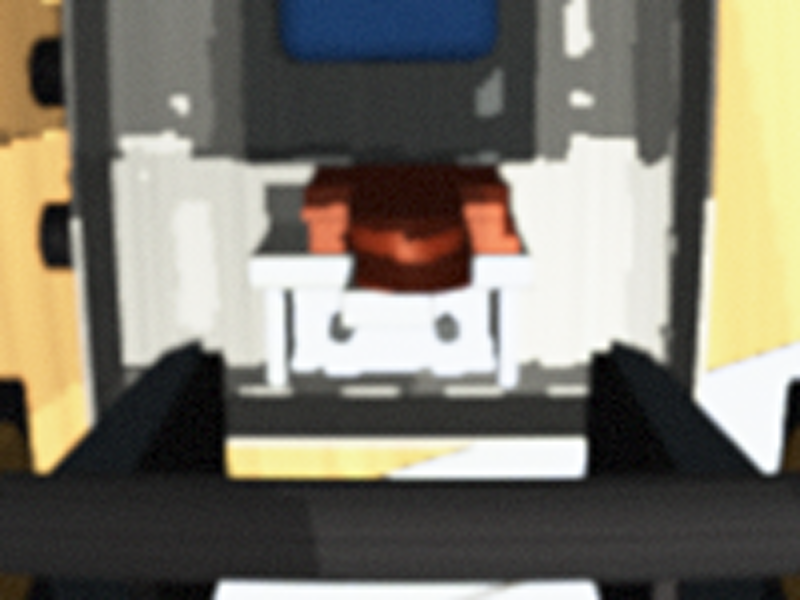

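Run:
```python
from h import *
f=vision.grab_frame("wrist")
def P(c,r,z): return np.round(atz(f,(160+c/4-.4,120+r/4-.4),z,True)[:2],1)
for n,c,r,z in [("s1-y L",330,253,60),("s1-yR",500,251,60),("s2+yL",330,190,60),("s2+yR",485,190,60),("s2footL",325,168,12),("s2footR",495,167,12),("trL",260,160,60),("trR",530,158,60),("rimL",270,257,60),("rimR",515,255,60),("s2L",308,190,60),("s2R",505,190,60)]: print(n,P(c,r,z))
```

```text
s1-y L [490.8 212.5]
s1-yR [531.8 210.3]
s2+yL [492.1 227.9]
s2+yR [529.  225.4]
s2footL [487.2 227. ]
s2footR [534.5 224.2]
trL [475.9 236.3]
trR [540.1 232.5]
rimL [476.2 212.6]
rimR [535.4 209.1]
s2L [486.8 228.3]
s2R [533.8 225.1]
```

```bash
python3 -m creep '0.3 -3.7 0.5 0 0 0.029 -0.2;0.3 -4 0.2 0 0 0.029 -0.2;0.3 -4 0.2 0 0 0.029 -0.2;0.3 -4 0.2 0 0 0.029 -0.2;0.3 -4 0.2 0 0 0.029 -0.2;0.3 -4 0.2 0 0 0.029 -0.2;0.3 -4 0.2 0 0 0.029 -0.2;0.3 -4 0.2 0 0 0.029 -0.2;0.3 -4 0.2 0 0 0.029 -0.2;0.3 -4 0 0 0 0.029 -0.2;0.3 -3.5 0 0 0 0.025 -0.2;0 0 0 0 0 0 -0.2'; python3 -m creep '0 0 0 0 0 0 -0.2'
```

```text
time_s: 28.38
ee_pos: [531.3, -238.9, 165.9]
ee_rot: [-179.4, 2.4, 15.9]
force: [-0.6, 0.3, 0.3]
gripper_width: 54.4
time_s: 28.47
ee_pos: [530.5, -239.5, 163.4]
ee_rot: [-179.2, 2.6, 15.8]
force: [0.6, -0.2, -0.3]
gripper_width: 54.8
```

```bash
python3 -m creep '0.1 0 -0.5 -0.01 -0.03 -0.02 -0.2;0 -0.1 -1 -0.005 -0.01 -0.01 -0.2;0 0 0 0 0 0 -0.2;0 0 0 0 0 0 -0.2'
python3 - <<'E'
from h import *
save("wrist","w22.png",(130,80,390,280),3)
E
```

```text
time_s: 28.8
ee_pos: [529.9, -236.3, 141.9]
ee_rot: [179.8, 0.9, 14.0]
force: [-0.3, 0.5, -0.5]
gripper_width: 55.0
```

View pics/w22.png

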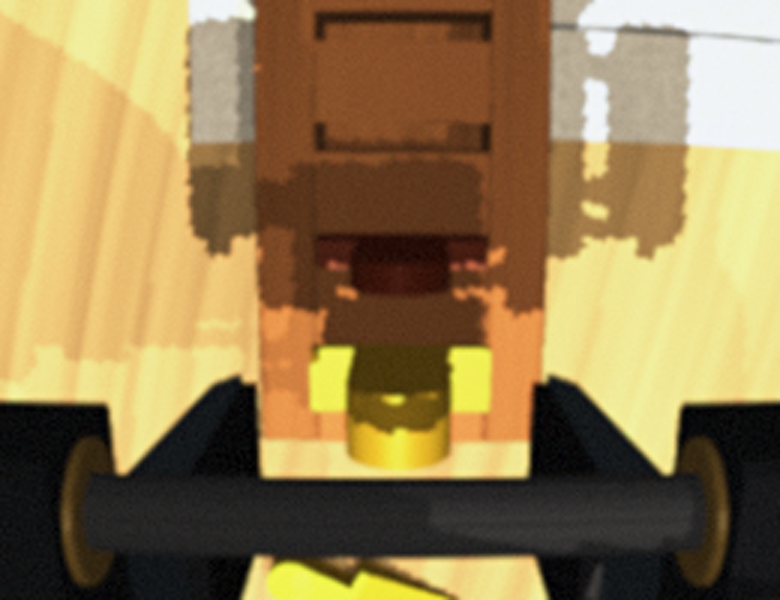

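Run:
```python
from h import *
f=vision.grab_frame("wrist")
def P(c,r,z): return np.round(atz(f,(130+c/3-.3,80+r/3-.3),z,True)[:2],1)
for n,c,r,z in [("w+yL",330,347,72),("w+yR",470,347,72),("w-yL",330,411,72),("w-yR",470,411,72),("L",310,380,72),("R",491,380,72),("tabtopL",348,440,119),("tabR",451,440,119)]: print(n,P(c,r,z))
print(monitor.state()["ee_pos"],monitor.state()["ee_rot"])
```

```text
w+yL [ 510.3 -235.2]
w+yR [ 548.2 -225.6]
w-yL [ 514.5 -253.6]
w-yR [ 553.1 -243.7]
L [ 507. -246.]
R [ 556.5 -233.4]
tabtopL [ 520.6 -243.1]
tabR [ 543.7 -237.2]
[ 530.17289267 -236.50860753  142.3266025 ] [179.74409653   0.92770002  13.99023405]
```

```bash
python3 -m creep '0.1 -0.4 -1.2 0.004 -0.015 0 -0.2;0 0 -2 0 0 0 -0.2;0 0 -1.5 0 0 0 -0.2;0 0 -0.8 0 0 0 -0.2;0 0 0 0 0 0 -0.2;0 0 0 0 0 0 -0.2'
```

```text
time_s: 29.4
ee_pos: [535.1, -238.4, 89.0]
ee_rot: [179.5, -0.3, 14.3]
force: [0.2, 0.5, 0.2]
gripper_width: 55.1
```

```bash
python3 -m creep '-0.3 -0.2 -0.7 0.006 0.005 0 -0.2;0 0 -0.4 0 0 0 -0.2;0 0 0 0 0 0 -0.2;0 0 0 0 0 0 -0.2'
```

```text
time_s: 29.73
ee_pos: [533.6, -241.0, 79.6]
ee_rot: [179.8, -0.3, 14.3]
force: [-0.4, -0.6, -0.8]
gripper_width: 54.6
```

```bash
python3 -m creep '-0.2 0.1 -0.2 0.003 0.005 0 -0.2;0 0 0 0 0 0 1;0 0 0 0 0 0 1;0 0 0 0 0 0 1;0 0 0 0 0 0 1;0 0 0 0 0 0 1;0 0 0 0 0 0 1;0 0 0 0 0 0 1;0 0 0 0 0 0 1' 50
```

```text
time_s: 30.48
ee_pos: [531.9, -240.4, 78.6]
ee_rot: [180.0, -0.2, 14.3]
force: [-0.1, -0.1, 0.4]
gripper_width: 25.5
```

```bash
python3 -m creep '0 0 1.5 0 0 0 1;0 0 2.5 0 0 0 1;0 0 3 0 0 0 1;0 0 3.5 0 0 0 1;0 0 2.5 0 0 0 1;0 0 0 0 0 0 1'
python3 -m creep '-0.1 3 0.5 0 0 -0.03 1;-0.1 3.9 0.3 0 0 -0.03 1;-0.1 3.9 0.3 0 0 -0.03 1;-0.1 3.9 0.3 0 0 -0.03 1;-0.1 3.9 0.3 0 0 -0.03 1;-0.1 3.9 0.3 0 0 -0.03 1;-0.1 3.9 0.3 0 0 -0.03 1;-0.1 3.9 0.2 0 0 -0.03 1;-0.1 3.9 0 0 0 -0.03 1;-0.1 3.9 0 0 0 -0.03 1;-0.1 3.8 0 0 0 -0.01 1;0 0 0 0 0 0 1'
```

```text
time_s: 30.98
ee_pos: [530.2, -238.9, 210.8]
ee_rot: [-179.8, 0.1, 14.3]
force: [0.8, -0.6, 0.0]
gripper_width: 25.8
time_s: 31.98
ee_pos: [512.2, 195.5, 228.4]
ee_rot: [-179.9, 0.5, -4.7]
force: [0.9, -0.5, -1.7]
gripper_width: 25.8
```

```bash
python3 -m creep '-0.1 2.3 -0.5 0 -0.008 0.012 1;-0.1 1.6 -0.8 0 0 0 1;0 0 0 0 0 0 1;0 0 0 0 0 0 1'
python3 - <<'E'
from h import *
f=save("wrist","w23.png",(130,80,390,280),3);s=monitor.state();print(s["ee_pos"])
for d in (-4,-2,0,2,4):
  # tip +y corner: tip at along=85.6 from grasp, tool y offset: tip spans own y 0..3 -> rel -8.2..-5.2
  print(d,[np.round(shimrow(f,s,d,a,h)[0][1]*3-240) for a,h in ((85.6,-8.2),(85.6,-5.2),(25,9.8))],shimrow(f,s,d,85.6,-6.7)[1])
E
```

```text
time_s: 32.32
ee_pos: [507.9, 237.4, 211.0]
ee_rot: [179.9, 0.3, -3.6]
force: [0.5, -1.3, 0.1]
gripper_width: 25.3
[507.78194063 237.11674265 210.78241491]
-4 [np.float64(378.0), np.float64(368.0), np.float64(397.0)] [507.32318119 236.31958189 143.92609334]
-2 [np.float64(388.0), np.float64(378.0), np.float64(401.0)] [507.13313103 233.32975317 144.00828921]
0 [np.float64(399.0), np.float64(389.0), np.float64(404.0)] [506.9440145  230.34456811 144.19498718]
2 [np.float64(409.0), np.float64(399.0), np.float64(408.0)] [506.75606199 227.36766371 144.48595978]
4 [np.float64(420.0), np.float64(409.0), np.float64(411.0)] [506.56950251 224.40266686 144.88085251]
```

View pics/w23.png

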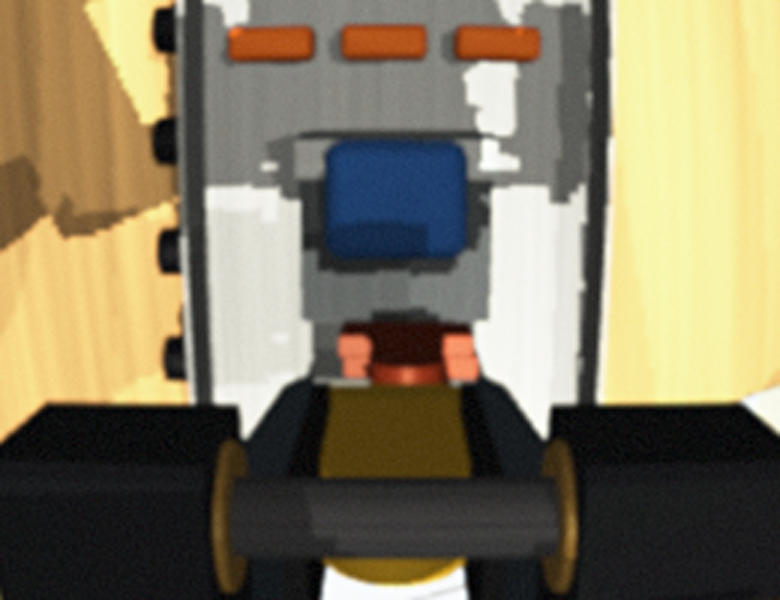

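```bash
python3 -m creep '0 0 -1.5 0 0 0 1;0 0 -2 0 0 0 1;0 0 -1.8 0 0 0 1;0 0 -1 0 0 0 1;0 0 0 0 0 0 1;0 0 0 0 0 0 1'
```

```text
time_s: 32.87
ee_pos: [510.4, 232.8, 147.8]
ee_rot: [-179.8, 0.1, -4.1]
force: [-1.6, 2.3, -0.0]
gripper_width: 25.6
```

```bash
python3 -m creep '-0.1 0.4 0.2 0 0 0.006 1;0 0 0 0 0 0 1;0 0 0 0 0 0 1'
python3 - <<'E'
from h import *
f=save("wrist","w24.png",(130,80,390,280),3);s=monitor.state();print(s["ee_pos"])
for d in (-4,-2,0,2,4):
  print(d,[np.round(shimrow(f,s,d,a,h)[0][1]*3-240) for a,h in ((85.6,-5.2),)],shimrow(f,s,d,85.6,-6.7)[1])
E
```

```text
time_s: 33.12
ee_pos: [510.6, 235.6, 152.3]
ee_rot: [-179.9, -0.1, -3.7]
force: [-0.3, -0.1, -0.4]
gripper_width: 25.7
[510.74334921 235.79842455 152.48341504]
-4 [np.float64(366.0)] [510.86576885 235.21249953  85.62344671]
-2 [np.float64(377.0)] [510.67153711 232.22265475  85.69453258]
0 [np.float64(387.0)] [510.47733449 229.23712317  85.87013888]
2 [np.float64(398.0)] [510.28339761 226.25954221  86.15005165]
4 [np.float64(408.0)] [510.08996274 223.2935396   86.53392987]
```

View pics/w24.png

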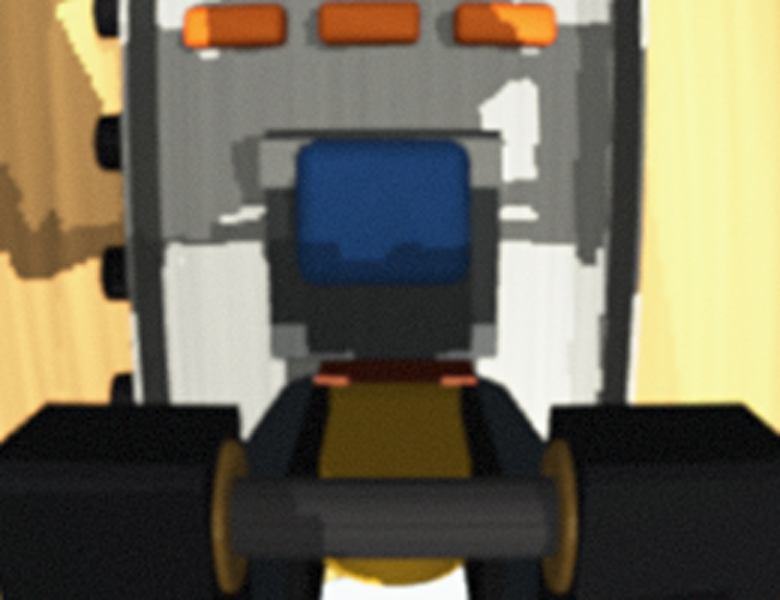

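```bash
python3 -m creep '-0.05 0 -0.8 0 0 0 1;0 0 -0.8 0 0 0 1;0 0 0 0 0 0 1;0 0 0 0 0 0 1'
```

```text
time_s: 33.5
ee_pos: [510.5, 235.4, 136.0]
ee_rot: [-179.9, -0.2, -3.7]
force: [0.4, -0.0, -0.7]
gripper_width: 25.5
```

```bash
python3 -m creep '0 0.05 -0.6 0 0 0 1;0 0 -0.6 0 0 0 1;0 0 0 0 0 0 1'|head -4; python3 -m creep '0 0 -0.5 0 0 0 1;0 0 -0.5 0 0 0 1;0 0 0 0 0 0 1'|head -4
```

```text
time_s: 33.75
ee_pos: [510.2, 235.5, 122.5]
ee_rot: [-180.0, -0.2, -3.7]
force: [-0.3, 0.2, -0.5]
time_s: 34.0
ee_pos: [510.6, 233.4, 112.3]
ee_rot: [179.8, -0.3, -3.5]
force: [-0.4, -1.6, 0.7]
```

```bash
python3 -m creep '0 0 -0.4 0 0 0 1;0 0 -0.3 0 0 0 1'|head -4; python3 -m creep '0 0 -0.3 0 0 0 1;0 0 -0.3 0 0 0 1'|head -4
python3 - <<'E'
from h import *
save("wrist","w25.png",(130,80,390,280),3)
E
```

```text
time_s: 34.17
ee_pos: [511.0, 233.5, 111.3]
ee_rot: [179.8, -0.4, -3.5]
force: [-5.5, -4.7, 19.6]
time_s: 34.33
ee_pos: [510.9, 233.4, 111.3]
ee_rot: [179.9, -0.5, -3.5]
force: [-5.3, -4.0, 19.2]
```

View pics/w25.png

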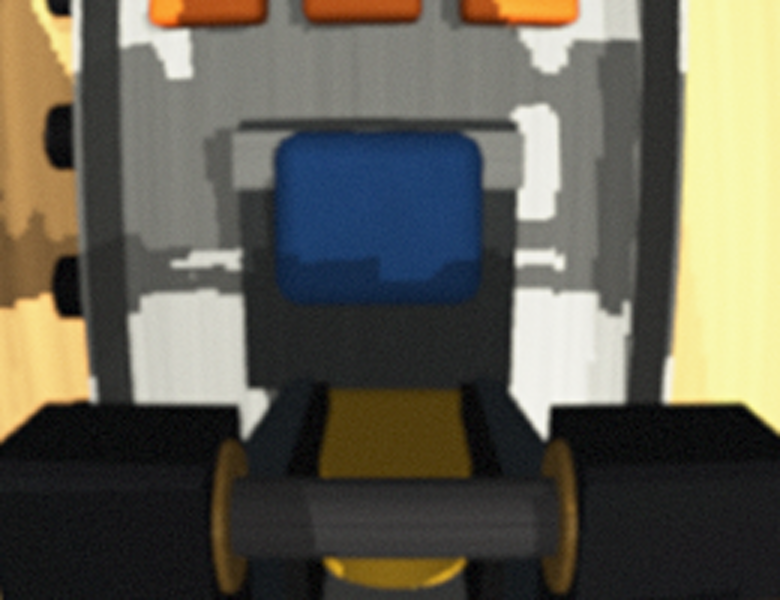

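```bash
python3 -m creep '0 0 -0.4 0 0 0 1;0 0 -0.4 0 0 0 1;0 0 -0.4 0 0 0 1'
python3 - <<'E'
from h import *
save("scene","s26.png",(240,120,400,260),5)
save("top","t26.png",(150,180,232,260),8)
s=monitor.state();print(s["ee_pos"],s["force"])
E
```

```text
time_s: 34.63
ee_pos: [510.8, 233.3, 111.2]
ee_rot: [-179.9, -0.8, -3.5]
force: [-5.9, -5.1, 25.8]
gripper_width: 25.1
[510.78556796 233.35426015 111.23555574] [-6.61733999 -4.75313508 25.06207978]
```

View pics/s26.png

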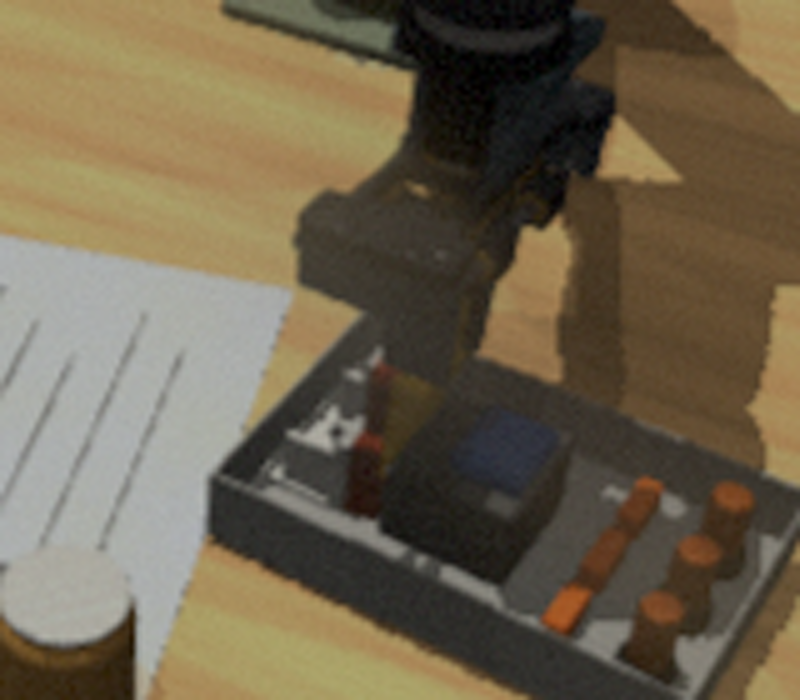

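View pics/t26.png

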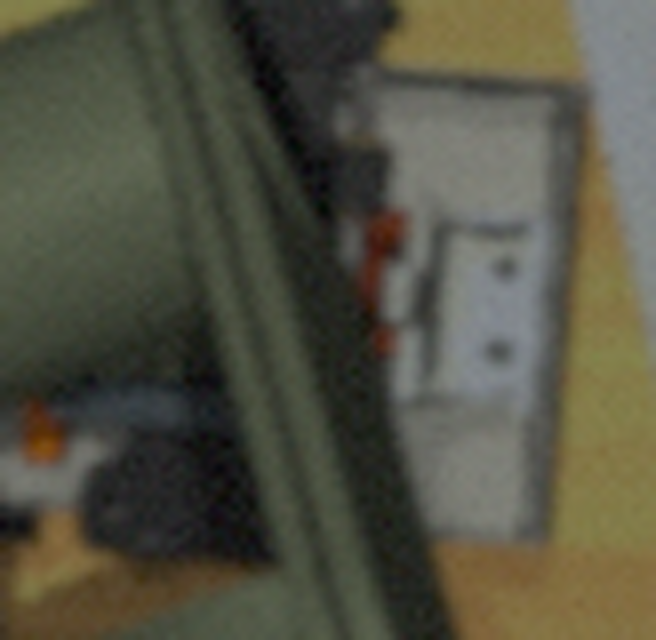

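Run:
```python
from h import *
print(job.job_done())
```

```text
the job is handed in; nothing more can be done
None
```

I packed the gap with two fibre shims and jammed the wedge beside them. The job went in at about 35 s with the arm still gripping the wedge and pressing it down; no verdict was reported.

**What I did:**
- **Measuring:** the wrist camera put the gap at about 23–24 mm, so I used two shims. That left about 7.6 mm for the wedge.
- **Wedge:** I pushed it in point down, black face against the shims and slope towards the transformer.
- **Third shim:** it stayed in its rack slot.

**Last checks:**
- **Binding:** the wedge stopped about 33 mm above the chassis floor, by dead reckoning from the tool pose. Its tip was about 15 mm below the rim. It did not sink further as I pressed harder, from about 20 N to about 25 N.
- **Alignment:** tool tilt was under 1°, and the grip was steady at about 25 mm.
- **Shims:** both looked upright in the last scene picture. They sit a few millimetres to the +x side, within the 15 mm allowed.

**What went wrong or was not confirmed:**
- **First shim:** its foot caught the bracket spine on the way in and tilted in the grip. I straightened it against the spine and by tilting the tool.
- **Second shim:** it first stood about 4 mm away from the first, so I gripped it again and slid it flush.
- **Sideways force:** about 6 N on the tool remained while pressing.
- **Contact forces:** I could not measure the forces on the bracket, the transformer or between wedge and shim separately. I inferred them from the wrist force.
- **Other items on the bench:** I did not check them again at the end, though no path went near them.

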